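Load a door rail into the clamping jig and throw the toggle clamp

TASK

Lay the loose door rail flat on the jig's bed, not dropping it, and slide it fully home: its long edge flush along the fence and its end up against the rubber cap of the stop bolt, found by feel and pushed only lightly so that the set stop is not knocked. Then push the toggle clamp's red handle over and down until it snaps past its centre and stays locked on the rail, without forcing it once it is over. Leave the other things on the bench alone.

Things in the scene. Friction and masses are not known exactly. Their poses are not given: they have to be found in the camera images.
- rail_center (a point): centre (half-way up and along) of the loose door rail: a plain straight mid-brown piece of wood, 240 mm long along its y axis, 45 mm wide along x, 22 mm thick along z, 0.11 to 0.2 kg. It starts lying flat on the bench to the right of the jig. Both ends, both edges and both faces are alike.
- jig: clamping jig, screwed to the bench: birch-ply bed 18 mm thick, x -90 to +115, y -250 to +60 mm. Origin at bench level under the fence's rail-side face; x across the fence, away from the rail (roughly away from the robot), y along the fence towards the stop, z up. The rail's place is flat on the bed, its long edge on the fence (rail centre then at x -22.5, z +29 mm) and its end on the stop.
- fence: dark wood fence strip fixed on the bed (origin and axes are the jig's): x 0 to 18, y -250 to +60 mm, top 16 mm above the bed, so the rail stands 6 mm higher than it. Its face at x = 0 is what the rail's long edge must lie against.
- stop: end stop: aluminium block on the bed, 50 mm along x, 30 along y, 30 high, with a stop bolt through it. Origin on the bed at the foot of its rail-side face; axes as the jig's; the block lies to +y, the rail to -y. The bolt's rubber cap (17 mm across, 12 mm above the bed, at x 0) is what the rail's end butts on; it stands 6 to 42 mm out of the face, as set (not told; feel for it), and gives up to 2 mm.
- clamp: foot of the steel horizontal toggle clamp, fixed on the bed behind the fence, 70 to 94 mm to the -y side of the stop's face. Origin under the middle of its front edge, 20 mm behind the fence face, about 20 mm above the bench; axes as the jig's. Foot 92 mm along x, 46 mm along y. The packing under it differs by up to a millimetre, so how hard the clamp bites differs too.
- handle_sleeve: round red sleeve of the clamp's handle, 20 mm thick. Origin on its axis, 115 mm from the handle's pin; it reaches 40 mm further out and 58 mm back. x along the handle to the free end, y along the pins (the jig's y). Closing needs 1 to 3 N there until the tip meets the rail, then up to 8 to 14 N; at dead centre this drops to nothing and the handle snaps down by itself. Before that it springs back.
- clamp_mid (a point): the clamp's origin again, for the path of the sleeve's origin in the clamp's frame (x, z in mm; y 0), by the handle's angle above level: open 72 deg (79, 143); 62 deg (95, 142); 51 deg (110, 135); 38 deg (120, 122); 26 deg (127, 103); 16 deg (130, 85); 9 deg (131, 71); dead centre about 0 deg (131, 54); locked on its end stop about -9 deg (130, 35). It swings away from the rail and down.
- clamp_handle (a joint): angle between the clamp's handle and its arm, rad: about 0 to 0.25 when open at the start (handle and arm both standing up), growing as the handle is pushed over and down; at about 2.1 the rubber tip meets the rail; about 2.45 is dead centre; 2.59 is snapped over and locked on its end stop.
- clamp_tip: black rubber tip, 18 mm across, at the end of the clamp's arm; it gives a few mm. Origin at the middle of its end face. Open, the arm stands up in front of the handle, its top about 105 mm above the clamp's origin. Closing brings the tip down on the middle of the rail's width.
- ear_defenders: dark green ear defenders lying on the bench, about 165 x 170 mm, 95 mm high; to be left where they are.
- glue_bottle: white glue bottle, 64 mm across, 190 mm tall; to be left standing where it is.
- tape_measure: yellow tape measure, 75 x 38 x 66 mm; to be left where it is.

How it is judged:
On the way, in this order (a step that is already met when the one before it is completed fails the run):
1. the rail lies home on the bed, against the fence and touching the stop bolt, while the clamp is still open (x of rail_center in the frame of jig between -0.024 and -0.0205 m and contact force between rail and stop above 0.1 N and angle between the y axis of rail_center and the y axis of jig, either way round below 0.012 rad and z of rail_center in the frame of jig between 0.027 and 0.031 m and value of joint clamp_handle below 1.9 rad), for 0.2 s.
2. the handle has snapped past its centre and the rubber tip bears on the rail (value of joint clamp_handle above 2.56 rad and contact force between clamp_tip and rail above 15 N), for 0.2 s.
At the end, for the whole second after the job is handed in: The rail lies flat on the bed at rest with its long edge within 1.5 mm of the fence, parallel to it within 0.012 rad, and its end touching the stop bolt (more than 0.1 N); the clamp handle is locked past its centre (joint above 2.56) and the rubber tip presses on the rail with more than 15 N (all of step 2 and x of rail_center in the frame of jig between -0.024 and -0.0205 m and contact force between rail and stop above 0.1 N and angle between the y axis of rail_center and the y axis of jig, either way round below 0.012 rad and z of rail_center in the frame of jig between 0.027 and 0.031 m and linear speed of rail below 0.01 m/s and angular speed of rail below 0.05 rad/s).
It fails at once if the rail is pressed against the stop bolt with more than 15 N or against the fence with more than 30 N (this knocks them out of their setting) (contact force between rail and stop above 15 N or contact force between rail and fence above 30 N).
It fails at once if the rail is dropped or slammed on the bed (more than 60 N before the clamp bears on it) (contact force between rail and jig above 60 N and value of joint clamp_handle below 1.9 rad).
It fails at once if the clamp handle is forced with more than 40 N (contact force between the fingers and handle_sleeve above 40 N).
It fails at once if the ear defenders, glue bottle or tape measure is moved by more than 20 mm (distance of any of ear_defenders, glue_bottle, tape_measure from where it was at the start of the episode above 0.02 m).
It also fails if it takes over 72 s, if anything falls off the work surface, if the arm or the gripper's body presses on something with over 40 N, if the wrist force passes 120 N, or if a joint passes its speed limit or range.

ROBOT

A 6-joint arm with a two-finger parallel gripper is mounted at the origin on the work surface. World frame = base frame: x ahead of the robot, y to its left, z up, the work surface at z = 0. Lengths are in m, angles in rad, forces in N, time in s.
With the tool pointing down it reaches from about 0.3 to 0.75 m from the base axis. Payload 8.5 kg.
Tool frame: the origin (TCP) lies at the very end of the fingers, on their centre line; the grasp point (between the pads) lies 19 mm behind it; z points along the fingers, y is the direction in which the jaws open and shut (so a half turn about z gives the same grasp; the last joint's range is limited). The gripper opens to 88 mm and grips with 3 to 60 N. Pads are 18 mm wide; open, the fingers measure 123 mm over their backs; the gripper's body (75 mm by 187 mm) begins 45 mm behind the grasp point.
Start: joints at [0.976, 0.381, 1.297, -0, 1.464, -0.215], TCP at [0.204, 0.511, 0.239] pointing down, gripper open.
Joint ranges: [-3.11, 3.11], [-0.89, 2.33], [0.22, 2.48], [-1.42, 4.56], [0.17, 2.85], [-2.88, 2.88]. Speed limits (rad/s): [2.39, 2.39, 3.14, 3.14, 3.14, 3.14].

INTERFACE

Orientations are given as a rotation vector (axis times angle).
In Python, from cell import robot, vision gives the robot as it stands.
- The arm moves only by the tool carry_out, never from a script. Its argument "series" is a list of rows, each a list of 7 numbers: the turn, a rotation vector about the tool's x, y, z in degrees, then the shift along the tool's x, y, z in cm, then the gripper's target within -1 to 1 (fully open at 1, half-way at 0, shut at -1). In form: [[wx, wy, wz, tx, ty, tz, jaw], ...]. A call has 1 to 12 rows; each row is the pose to reach, as a shift and turn from the pose commanded when the call began, along the tool's axes at that moment; what a row does not reach only later rows make up. A row lasts 1/12 s, in which the tool goes at most 41.7 mm and 7.16 degrees, less where a joint would pass 70% of its speed; a pose out of reach is approached as far as the arm can. A call with a gripper value outside its range is refused whole. The fingers move at their own pace and stop on an object; "force" is the grip in N (left out, the last holds). Time passes only in rows, so rows that repeat a pose let the fingers close. It gives the time, the measured TCP pose, the force and the opening at its end, in the units of the state.
- robot.observe(): the state, without advancing time (a new reading comes with each control period).
- vision.grab_frame(name): name is "side" or "top" or "wrist"; returns (picture, depth): 400x640x3 uint8, red, green, blue; 400x640 float32, m along the optical axis (not along the pixel's ray), 0 where there is no reading.
- vision.camera_params(name): a dict with "camera_matrix" (3x3 intrinsics, pixels), "distortion" ([k1, k2, p1, p2, k3] as OpenCV has them; the pictures are not rectified), "cam_to_world" (4x4, takes a point from camera to world coordinates). Camera axes: x right, y down, z forward; pixel columns grow to the right and rows downward; lengths in m; the calibration is good to about 2 mm. A picture is of the moment at which its call begins: read the wrist's pose just before it. camera_params takes no time and is no camera call; for the wrist camera it gives the pose at the moment of the call.
- robot.hand_in(): hands the job in, once; it reports no verdict.
The state is a dict: "clock": time; "q": joint angles; "dq": joint speeds; "joint_torque": joint torques, N m; "tool_pos": TCP position; "ee_rot": TCP orientation; "force": force on the tool from outside, world axes, zero at the start; "wrist_torque": the same for the moment, N m; "finger_gap": opening from 0.0 (shut) to 1.0 (fully open).
Only numpy, scipy, OpenCV 4.12 (cv2) and the standard library are available. Lean on these libraries where they do the work, as an engineer would, in place of code of your own. Each camera call takes 0.05 s, during which the arm holds its last target. There are 200 camera calls.

## Working session

There is one attempt and no reset: what is moved stays moved. The work goes in short steps, Python scripts to look and compute and a tool call to move; the robot and the scene stay as the last step left them, time stands still between calls to the robot, and variables do not carry over. Pictures are saved under pics/ and viewed, about 8 in all and at most 12, crops included, and the job is handed in when it is done.

Besides the shell and the picture viewer there is one more tool, called after ">>>" by a JSON object that holds its "name" and its "arguments". carry_out: Moves the arm, as the interface text tells. Its arguments: {"type":"object","properties":{"series":{"type":"array"},"force":{"type":"number"}},"required":["series"]}

```bash
mkdir -p pics; ls; cat > h.py <<'E'
import numpy as np, cv2
from scipy.spatial.transform import Rotation as R
from cell import robot, vision
def grab(name):
    c=vision.camera_params(name); im,d=vision.grab_frame(name)
    return im,d,c
def save(im,fn): cv2.imwrite('pics/'+fn,im[:,:,::-1])
def ray(c,uv):
    K=np.array(c['camera_matrix'],float);D=np.array(c['distortion'],float);T=np.array(c['cam_to_world'])
    p=cv2.undistortPoints(np.array(uv,float).reshape(-1,1,2),K,D).reshape(-1,2)
    return T[:3,3],np.c_[p,np.ones(len(p))]@T[:3,:3].T
def onplane(c,uv,z):
    o,r=ray(c,uv); return o+r*((z-o[2])/r[:,2])[:,None]
def atdepth(c,d,uv):
    o,r=ray(c,uv); uv=np.array(uv,int).reshape(-1,2); return o+r*d[uv[:,1],uv[:,0]][:,None]
E
python3 - <<'E'
from h import *
for n in ('top','side'):
    im,d,c=grab(n); save(im,n+'0.png'); np.savez(n+'0.npz',im=im,d=d)
    print(n,np.round(c['cam_to_world'],3).tolist(),np.round(c['camera_matrix'],1).tolist(),c['distortion'])
print(robot.observe())
E
```

```text
pics
top [[0.016, -0.995, 0.1, 0.506], [-1.0, -0.014, 0.016, 0.033], [-0.015, -0.1, -0.995, 1.16], [0.0, 0.0, 0.0, 1.0]] [[459.2, 0.0, 315.5], [0.0, 459.2, 201.7], [0.0, 0.0, 1.0]] [-0.06344832  0.          0.          0.          0.        ]
side [[0.905, -0.242, 0.349, 0.132], [-0.424, -0.553, 0.717, -0.876], [0.019, -0.797, -0.603, 0.912], [0.0, 0.0, 0.0, 1.0]] [[489.3, 0.0, 318.1], [0.0, 489.3, 187.8], [0.0, 0.0, 1.0]] [-0.04941082  0.          0.          0.          0.        ]
{'clock': 0.1, 'q': array([ 9.75704404e-01,  3.81143031e-01,  1.29813831e+00, -8.29812160e-06,
        1.46357901e+00, -2.15303986e-01]), 'dq': array([-0.00109883,  0.00041664, -0.00373129, -0.00134452, -0.00178714,
        0.00051661]), 'joint_torque': array([ 3.64704596e-03, -4.38653111e+01, -2.24912632e+01,  7.13833608e-02,
        3.42474505e-02, -3.25556789e-05]), 'tool_pos': array([0.20376806, 0.51060537, 0.23820751]), 'ee_rot': array([-5.92896226e-01, -3.08463662e+00,  1.83486802e-03]), 'force': array([-0.15655483, -0.02697954,  0.31960992]), 'wrist_torque': array([ 0.00890099, -0.00538606,  0.00719178]), 'finger_gap': 1.0023357028635578}
```

View pics/top0.png

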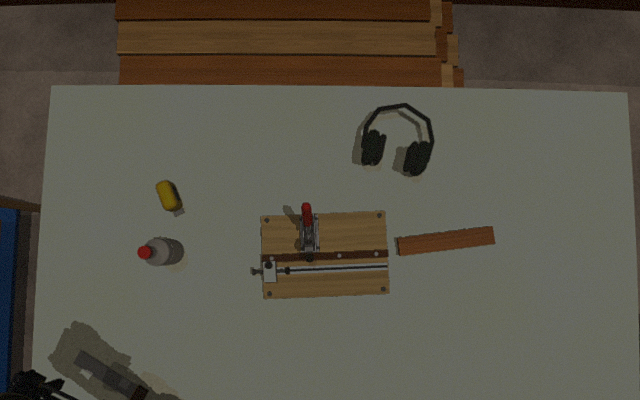

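View pics/side0.png

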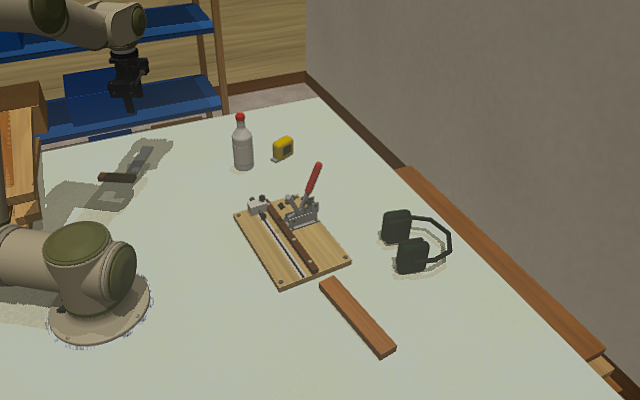

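The top view shows the rail at px (396–495, 227–255), the bed at (261–389, 210–298), the fence at row ~256, the stop at (270,270), and the red handle at (306,212). The side view agrees: rail at (320–396, 278–358), handle at (314,178).

```bash
cat > m.py <<'E'
from h import *
def mask(im,roi,lo,hi):
    hsv=cv2.cvtColor(im,cv2.COLOR_RGB2HSV); m=cv2.inRange(hsv,lo,hi); z=np.zeros_like(m); x0,y0,x1,y1=roi; z[y0:y1,x0:x1]=m[y0:y1,x0:x1]
    n,l,s,_=cv2.connectedComponentsWithStats(z); return (l==1+np.argmax(s[1:,4])).astype(np.uint8)
E
python3 - <<'E'
from m import *
Z={n:np.load(n+'0.npz') for n in('top','side')}
C={n:vision.camera_params(n) for n in Z}
hsv=cv2.cvtColor(Z['top']['im'],cv2.COLOR_RGB2HSV)
for p in [(450,241),(420,150),(330,256),(330,285),(330,230),(306,212)]: print(p,hsv[p[1],p[0]],Z['top']['im'][p[1],p[0]])
def box(n,roi,lo,hi,z):
    m=mask(Z[n]['im'],roi,lo,hi); cs,_=cv2.findContours(m,0,1); c=max(cs,key=cv2.contourArea)[:,0]
    P=onplane(C[n],c,z)[:,:2].astype(np.float32)
    r=cv2.minAreaRect(P*1000); dz=atdepth(C[n],Z[n]['d'],np.argwhere(m)[:,::-1])[:,2]
    print(n,m.sum(),c.min(0),c.max(0),'rect',r,cv2.boxPoints(r).round(1).tolist(),'zmed',np.median(dz),dz.min(),dz.max()); return m
box('top',(392,220,500,262),(3,90,30),(14,255,255),.022)
box('side',(310,270,405,365),(3,90,30),(14,255,255),.022)
box('top',(255,205,395,302),(10,50,60),(24,160,255),.018)
box('top',(255,246,395,266),(0,60,20),(13,255,90),.034)
box('top',(290,195,320,245),(0,170,60),(4,255,255),.15)
box('side',(295,155,330,205),(0,170,60),(4,255,255),.15)
# handle by depth, robust
for n,roi in(('top',(290,195,320,245)),('side',(295,155,330,205))):
    m=mask(Z[n]['im'],roi,(0,170,60),(4,255,255)); P=atdepth(C[n],Z[n]['d'],np.argwhere(m)[:,::-1]); print(n,np.percentile(P,[2,50,98],axis=0).round(4).tolist())
im=Z['top']['im']; crop=cv2.convertScaleAbs(cv2.resize(im[195:305,245:505],None,fx=3,fy=3,interpolation=cv2.INTER_CUBIC),alpha=1.7); save(crop,'topc.png')
E
```

```text
(450, 241) [ 11 157  81] [81 49 31]
(420, 150) [15 19 27] [27 26 25]
(330, 256) [ 14 141  38] [38 27 17]
(330, 285) [ 18 132  91] [91 72 44]
(330, 230) [ 19 141  96] [96 76 43]
(306, 212) [  8 191  60] [60 27 15]
top 1563 [397 226] [494 255] rect ((528.5211181640625, -271.6662292480469), (44.491703033447266, 240.3025360107422), 7.790205478668213) [[490.20001220703125, -155.60000610351562], [522.7999877929688, -393.70001220703125], [566.7999877929688, -387.70001220703125], [534.2999877929688, -149.60000610351562]] zmed 0.022704110733864358 0.009197105385395421 1.1596617889407468
side 1261 [319 276] [396 354] rect ((525.1080932617188, -273.84063720703125), (44.91415023803711, 239.51011657714844), 8.265192985534668) [[485.70001220703125, -158.60000610351562], [520.0999755859375, -395.6000061035156], [564.5, -389.1000061035156], [530.0999755859375, -152.10000610351562]] zmed 0.02175026271570113 0.000797673702037871 0.9123361599848964
top 3571 [262 257] [389 299] rect ((432.64544677734375, 25.13885498046875), (91.5562973022461, 312.14276123046875), 3.611654758453369) [[377.1000061035156, 
[... 690 characters left out ...]
015258789], [557.0999755859375, 56.400001525878906], [605.7000122070312, 63.29999923706055], [603.5, 78.80000305175781]] zmed 0.1963732495169329 0.1268202478945908 0.20469994498088484
side 16 [316 162] [320 165] rect ((619.7057495117188, 131.64381408691406), (14.780194282531738, 11.076055526733398), 65.0911636352539) [[611.5999755859375, 127.30000305175781], [621.5999755859375, 122.5999984741211], [627.7999877929688, 136.0], [617.7999877929688, 140.6999969482422]] zmed 0.19866028148884785 0.19537007001301188 0.20176251218018115
top [[0.5588, 0.0593, 0.1309], [0.5872, 0.0664, 0.1964], [0.5993, 0.0752, 0.2036]]
side [[0.5841, 0.0608, 0.1954], [0.5882, 0.0665, 0.1987], [0.5934, 0.0737, 0.2017]]
```

View pics/topc.png

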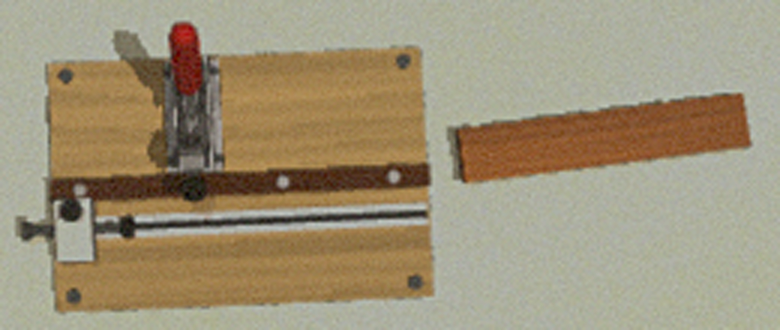

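```bash
cat >> h.py <<'E'
def plan(pos,jaw_dir_deg=None,tilt=0.):
    """tool down, jaws along world yaw jaw_dir_deg; prints tool-frame turn (deg) and shift (cm)"""
    s=robot.observe(); R0=R.from_rotvec(s['ee_rot']).as_matrix(); p=np.array(s['tool_pos'])
    best=None
    if jaw_dir_deg is None: rv=np.zeros(3)
    else:
        for k in(0,180):
            a=np.radians(jaw_dir_deg+k); y=np.array([np.cos(a),np.sin(a),0]); z=np.array([0,0,-1.]); x=np.cross(y,z)
            rv=R.from_matrix(R0.T@np.c_[x,y,z]).as_rotvec(degrees=True)
            if best is None or np.linalg.norm(rv)<np.linalg.norm(best): best=rv
        rv=best
    t=R0.T@(np.array(pos)-p)*100
    print('t',round(s['clock'],2),'pos',p.round(4),'toolx',R0[:,0].round(3),'tooly',R0[:,1].round(3),'F',np.round(s['force'],2),'gap',round(s['finger_gap'],3),'q6',round(s['q'][5],2))
    print('turn',rv.round(1),'shift cm',t.round(2))
E
python3 -c "
from h import *
plan((.47,-.10,.25),3.4); plan((.530,-.292,.15),7.9)"
```

```text
t 0.1 pos [0.2038 0.5106 0.2382] toolx [-0.929  0.371  0.   ] tooly [ 0.371  0.929 -0.001] F [-0.16 -0.03  0.32] gap 1.002 q6 -0.22
turn [-0.1  0.  64.8] shift cm [-47.36 -46.84  -1.13]
t 0.1 pos [0.2038 0.5106 0.2382] toolx [-0.929  0.371  0.   ] tooly [ 0.371  0.929 -0.001] F [-0.16 -0.03  0.32] gap 1.002 q6 -0.22
turn [-0.1  0.  60.3] shift cm [-60.06 -62.44   8.88]
```

>>> {"name": "carry_out", "arguments": {"series": [[0,0,64.8,-47.4,-46.8,-6,1],[0,0,64.8,-47.4,-46.8,-6,1],[0,0,64.8,-47.4,-46.8,-6,1],[0,0,64.8,-47.4,-46.8,-6,1],[0,0,64.8,-47.4,-46.8,-6,1],[0,0,64.8,-47.4,-46.8,-6,1],[0,0,64.8,-47.4,-46.8,-6,1],[0,0,64.8,-47.4,-46.8,-6,1],[0,0,64.8,-47.4,-46.8,-6,1],[0,0,64.8,-47.4,-46.8,-6,1],[0,0,64.8,-47.4,-46.8,-6,1],[0,0,64.8,-47.4,-46.8,-6,1]], "force": 30}}

```text
clock: 1.1
tool_pos: [0.4034, 0.0524, 0.2838]
ee_rot: [-2.154, -2.287, -0.0]
force: [1.4, 1.5, -0.1]
finger_gap: 1.002
```

```bash
python3 -c "
from h import *
im,d,c=grab('wrist'); np.savez('w1.npz',im=im,d=d,**c); save(im,'w1.png'); print(np.round(c['cam_to_world'],3).tolist()); plan((.530,-.292,.15),7.9)"
```

```text
[[0.998, 0.056, 0.018, 0.399], [0.059, -0.955, -0.29, 0.127], [0.001, 0.29, -0.957, 0.429], [0.0, 0.0, 0.0, 1.0]]
t 1.15 pos [0.4067 0.0468 0.2841] toolx [-0.054  0.999 -0.003] tooly [0.999 0.054 0.001] F [ 3.46 -3.23 -0.09] gap 0.999 q6 -0.23
turn [ 0.1  0.2 -4.8] shift cm [-34.46  10.45  13.52]
```

View pics/w1.png

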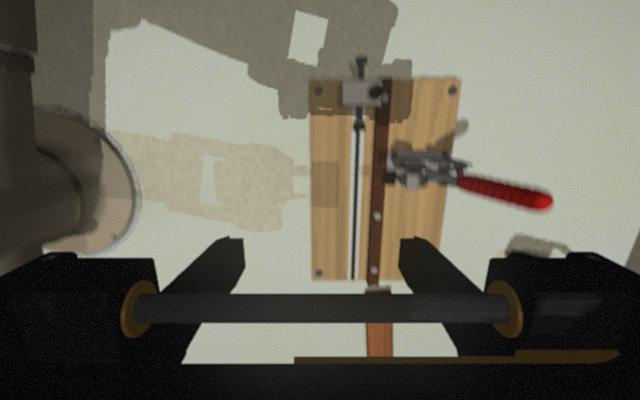

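The wrist view shows the bed at (310–460, 78–280), the fence as the dark strip with its left edge from (377,80) to (368,282), the stop block at (362,93), the cap near (358,125), and the red handle at (505,192). The arm was still settling, so I'll grab it again and measure.

```bash
python3 - <<'E'
from h import *
im,d,c=grab('wrist'); np.savez('w2.npz',im=im,d=d,**c); save(cv2.resize(im[60:290,300:470],None,fx=3.4,fy=2.6,interpolation=cv2.INTER_CUBIC),'w2c.png')
def edge(rows,c0,c1,sgn,ch=None):
    g=cv2.GaussianBlur(im.astype(np.float32).sum(2),(0,0),1); P=[]
    for r in rows:
        dx=np.gradient(g[r])[c0:c1]*sgn; P.append((c0+np.argmax(dx),r))
    return np.array(P)
def fit(P,z):
    W=onplane(c,P,z)[:,:2]; vx,vy,x,y=cv2.fitLine(W.astype(np.float32),cv2.DIST_HUBER,0,.001,.001).ravel()
    if vy<0: vx,vy=-vx,-vy
    r=(W-[x,y])@[vy,-vx]; print('z',z,'dir deg',np.degrees(np.arctan2(-vx,vy)).round(2),'x at y=0: ',round(x-y*vx/vy,4),'x at y=.1',round(x+(.1-y)*vx/vy,4),'res',np.std(r).round(4))
a=edge(list(range(135,270,3)),365,382,-1); fit(a,.034)
b=edge(list(range(100,270,3)),303,318,-1); fit(b,.018); b=edge(list(range(100,270,3)),303,318,1); fit(b,.018)
print(a[::6].tolist(),b[::6].tolist())
for p in [(315,250),(400,250),(377,230),(362,93),(345,93),(358,125)]: print(p,atdepth(c,d,[p]).round(4))
plan((.530,-.292,.15),7.9)
E
```

```text
z 0.034 dir deg 3.5 x at y=0:  0.4769 x at y=.1 0.4708 res 0.0006
z 0.018 dir deg 3.33 x at y=0:  0.3888 x at y=.1 0.3829 res 0.0006
z 0.018 dir deg 4.84 x at y=0:  0.3979 x at y=.1 0.3895 res 0.0036
[[370, 135], [369, 153], [368, 171], [367, 189], [366, 207], [366, 225], [365, 243], [365, 261]] [[310, 100], [310, 118], [310, 136], [311, 154], [317, 172], [317, 190], [312, 208], [312, 226], [314, 244], [317, 262]]
(315, 250) [[ 0.4048 -0.087   0.0181]]
(400, 250) [[0.4508 0.0513 0.2861]]
(377, 230) [[ 0.4966 -0.0409  0.0337]]
(362, 93) [[0.4535 0.1498 0.0481]]
(345, 93) [[0.4321 0.1486 0.0478]]
(358, 125) [[0.4557 0.1098 0.0197]]
t 1.2 pos [0.4052 0.0499 0.2836] toolx [-0.053  0.999 -0.001] tooly [0.999 0.053 0.   ] F [-0.23  0.31  0.9 ] gap 0.997 q6 -0.22
turn [ 0.   0.1 -4.9] shift cm [-34.79  10.64  13.4 ]
```

View pics/w2c.png

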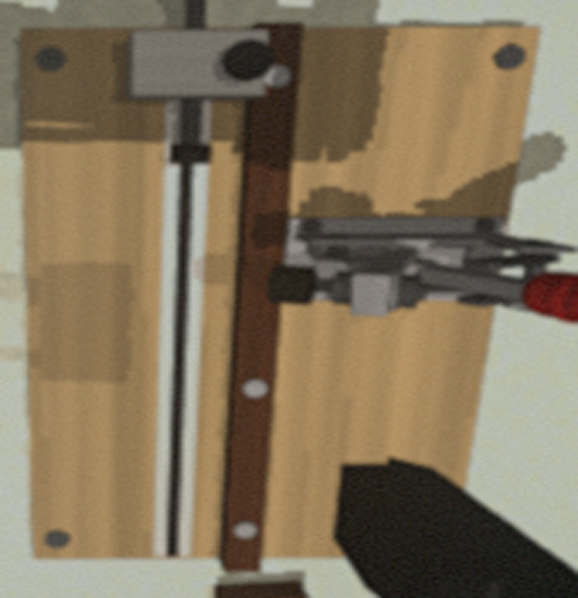

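The fence face lies on x ≈ 0.478 − 0.06·y at 3.4° (agrees with bed front edge + 90 mm to within 2 mm), the bed at z 0.018 and fence top at 0.034. The cap's end is at crop (190,162), y ≈ 0.112. Now to the rail.

>>> {"name": "carry_out", "arguments": {"series": [[0,0,-4.9,-34.8,10.6,8,1],[0,0,-4.9,-34.8,10.6,8,1],[0,0,-4.9,-34.8,10.6,8,1],[0,0,-4.9,-34.8,10.6,8,1],[0,0,-4.9,-34.8,10.6,8,1],[0,0,-4.9,-34.8,10.6,8,1],[0,0,-4.9,-34.8,10.6,8,1],[0,0,-4.9,-34.8,10.6,8,1],[0,0,-4.9,-34.8,10.6,8,1],[0,0,-4.9,-34.8,10.6,8,1],[0,0,-4.9,-34.8,10.6,8,1],[0,0,-4.9,-34.8,10.6,8,1]]}}

```text
clock: 2.2
tool_pos: [0.5299, -0.2855, 0.2033]
ee_rot: [-2.053, -2.377, -0.0]
force: [1.2, 1.3, 0.5]
finger_gap: 0.999
```

```bash
python3 - <<'E'
from m import *
w=np.load('w2.npz'); print('cap end / stop face',onplane(w,[(355.9,122.3)],.036).round(4),onplane(w,[(355,97.3)],.048).round(4))
im,d,c=grab('wrist'); save(im,'w3.png'); np.savez('w3.npz',im=im,d=d,**c)
hsv=cv2.cvtColor(im,cv2.COLOR_RGB2HSV); m=cv2.inRange(hsv,(3,90,40),(14,255,255)); n,l,s,_=cv2.connectedComponentsWithStats(m)
for i in np.argsort(-s[1:,4])[:3]+1:
    mm=(l==i); uv=np.argwhere(mm)[:,::-1]; P=atdepth(c,d,uv); ok=abs(P[:,2]-.022)<.008; print(s[i],ok.sum(),P[ok].mean(0).round(4),np.percentile(P[ok],[1,99],axis=0).round(4).tolist() if ok.sum()>50 else '')
    if ok.sum()>500:
        W=onplane(c,uv[ok],.022)[:,:2]; r=cv2.minAreaRect((W*1000).astype(np.float32)); print(r)
plan((.530,-.292,.15),7.9)
E
```

```text
cap end / stop face [[0.4505 0.1136 0.036 ]] [[0.4452 0.1442 0.048 ]]
[ 302   59   42  203 7593] 7557 [ 0.527  -0.2612  0.0218] [[0.4953, -0.3873, 0.0201], [0.5604, -0.157, 0.0235]]
((528.9186401367188, -272.8529968261719), (44.13605880737305, 236.35328674316406), 8.04750919342041)
[302   0  20  25 428] 1 [ 0.498  -0.1277  0.0299] 
[308  25   2   3   5] 5 [ 0.4941 -0.128   0.0233] 
t 2.25 pos [ 0.53   -0.2852  0.2039] toolx [-0.146  0.989  0.   ] tooly [0.989 0.146 0.   ] F [-0.57  1.16 -0.09] gap 0.999 q6 -0.84
turn [ 0.  -0.   0.5] shift cm [-0.68 -0.1   5.39]
```

View pics/w3.png

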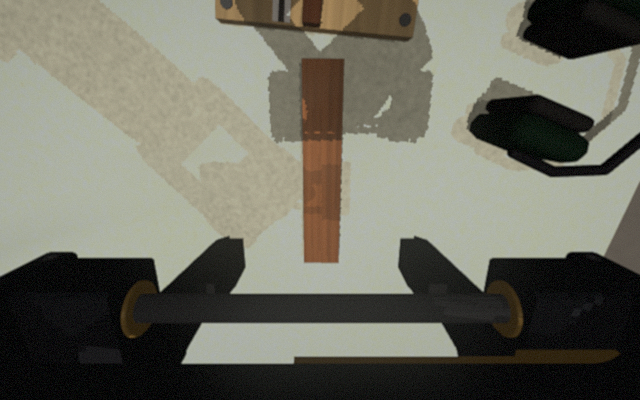

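Rail measured from close by: centre (0.5285, −0.2727), 8.05°, top z 0.022, size 44×236–240 mm. This agrees with the other views. Descending to grasp.

>>> {"name": "carry_out", "arguments": {"series": [[0,0,0.4,-0.7,0,4,1],[0,0,0.4,-0.7,0,8,1],[0,0,0.4,-0.7,0,12,1],[0,0,0.4,-0.7,0,15,1],[0,0,0.4,-0.7,0,17.5,1],[0,0,0.4,-0.7,0,18.8,1],[0,0,0.4,-0.7,0,19.4,1],[0,0,0.4,-0.7,0,19.4,1],[0,0,0.4,-0.7,0,19.4,-0.2],[0,0,0.4,-0.7,0,19.4,-0.2],[0,0,0.4,-0.7,0,19.4,-0.2],[0,0,0.4,-0.7,0,19.4,-0.2]], "force": 30}}

```text
clock: 3.25
tool_pos: [0.5313, -0.2937, 0.0106]
ee_rot: [2.061, 2.369, 0.0]
force: [-0.4, 0.3, -0.5]
finger_gap: 0.724
```

>>> {"name": "carry_out", "arguments": {"series": [[0,0,0,0,0,0,-0.2],[0,0,0,0,0,0,-0.2],[0,0,0,0,0,0,-0.2],[0,0,0,0,0,0,-0.2],[0,0,0,0,0,-1,-0.2],[0,0,0,0,0,-3,-0.2],[0,0,0,0,0,-5,-0.2],[0,0,0,0,0,-7,-0.2],[0,0,0,0,0,-7,-0.2],[0,0,0,0,0,-7,-0.2],[0,0,0,0,0,-7,-0.2]]}}

```text
clock: 4.17
tool_pos: [0.5306, -0.2931, 0.0787]
ee_rot: [-2.061, -2.369, 0.0]
force: [-0.6, 0.1, -1.3]
finger_gap: 0.505
```

```bash
python3 - <<'E'
from m import *
im,d,c=grab('wrist'); save(im,'w4.png')
hsv=cv2.cvtColor(im,cv2.COLOR_RGB2HSV); m=cv2.inRange(hsv,(3,90,40),(14,255,255)); n,l,s,_=cv2.connectedComponentsWithStats(m); i=1+np.argmax(s[1:,4])
P=atdepth(c,d,np.argwhere(l==i)[:,::-1]); med=np.median(P,0); P=P[abs(P[:,2]-med[2])<.01]; print(s[i],med.round(4),np.percentile(P,[1,99],axis=0).round(4).tolist())
A=np.c_[P[:,:2],np.ones(len(P))]; print('plane slopes',np.linalg.lstsq(A,P[:,2],rcond=None)[0].round(4))
r=cv2.minAreaRect((P[:,:2]*1000).astype(np.float32)); print(r)
plan((.4336,-.0412,.10),3.4)
E
```

```text
[  267     0   109   295 27567] [ 0.5223 -0.2275  0.0906] [[0.4957, -0.3094, 0.0891], [0.5502, -0.1751, 0.0921]]
plane slopes [ 0.0002 -0.0011  0.0902]
((524.2662353515625, -243.05868530273438), (47.57002258300781, 138.99996948242188), 7.10536003112793)
t 4.22 pos [ 0.5305 -0.293   0.0784] toolx [-0.138  0.99   0.002] tooly [ 0.99   0.138 -0.002] F [ 0.37  0.27 -0.86] gap 0.503 q6 -0.84
turn [-0.1 -0.1  4.5] shift cm [26.28 -6.12 -2.11]
```

Rail held: gap 44.4 mm, level, top 12 mm above the fingertips. Carrying it over in an L, clear of the clamp's arm.

>>> {"name": "carry_out", "arguments": {"series": [[0,0,1,4,-1.8,-1,-0.2],[0,0,2,8,-3.6,-1,-0.2],[0,0,3,12,-5.2,-1,-0.2],[0,0,4,16,-7,-1,-0.2],[0,0,4.5,19,-8,-1,-0.2],[0,0,4.5,22,-7.5,-1,-0.2],[0,0,4.5,24.5,-6.7,-1,-0.2],[0,0,4.5,26.0,-6.2,-1,-0.2],[0,0,4.5,26.3,-6.1,-1,-0.2],[0,0,4.5,26.3,-6.1,-1,-0.2],[0,0,4.5,26.3,-6.1,-1,-0.2],[0,0,4.5,26.3,-6.1,-1,-0.2]]}}

```text
clock: 5.22
tool_pos: [0.4342, -0.0423, 0.0893]
ee_rot: [-2.155, -2.286, 0.001]
force: [-0.6, 0.4, -1.6]
finger_gap: 0.509
```

```bash
python3 - <<'E'
from m import *
im,d,c=grab('top'); save(cv2.convertScaleAbs(cv2.resize(im[180:320,230:430],None,fx=4,fy=4),alpha=1.7),'t5.png')
plan((.4336,-.0412,.0285),3.4)
E
```

```text
t 5.27 pos [ 0.4342 -0.0423  0.0894] toolx [-0.059  0.998  0.   ] tooly [ 0.998  0.059 -0.   ] F [ 0.51  0.08 -1.63] gap 0.51 q6 -0.43
turn [-0. -0. -0.] shift cm [ 0.12 -0.05  6.09]
```

View pics/t5.png

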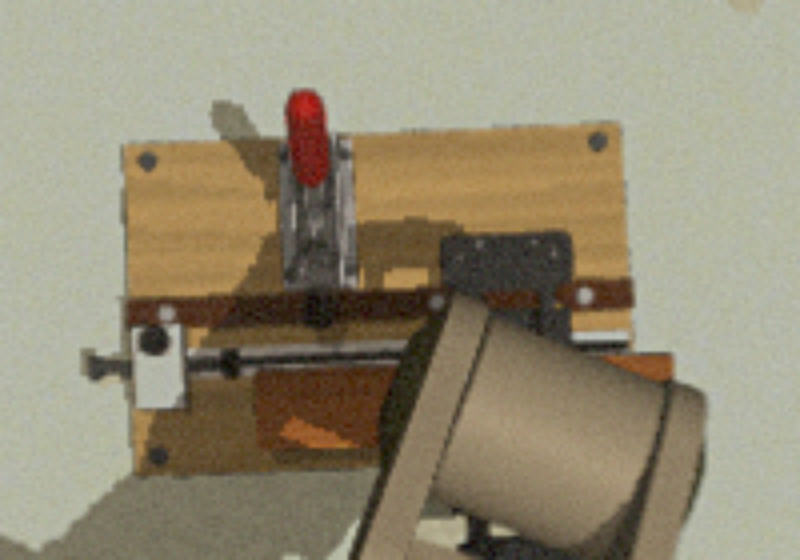

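>>> {"name": "carry_out", "arguments": {"series": [[0,0,0,0.1,0,2.5,-0.2],[0,0,0,0.1,0,4.5,-0.2],[0,0,0,0.1,0,5.5,-0.2],[0,0,0,0.1,0,5.8,-0.2],[0,0,0,0.1,0,5.9,-0.2],[0,0,0,0.1,0,5.95,-0.2],[0,0,0,0.1,0,6.0,-0.2],[0,0,0,0.1,0,6.05,-0.2],[0,0,0,0.1,0,6.05,-0.2]]}}

```text
clock: 6.02
tool_pos: [0.4344, -0.0405, 0.0295]
ee_rot: [2.153, 2.286, 0.001]
force: [0.2, -0.0, -0.7]
finger_gap: 0.506
```

>>> {"name": "carry_out", "arguments": {"series": [[0,0,0,0,0,0.05,-0.2],[0,0,0,0,0,0.1,-0.2],[0,0,0,0,0,0.1,-0.2]]}}

```text
clock: 6.27
tool_pos: [0.4342, -0.0404, 0.0281]
ee_rot: [2.154, 2.287, 0.0]
force: [0.5, 0.0, -0.9]
finger_gap: 0.507
```

>>> {"name": "carry_out", "arguments": {"series": [[0,0,0,0,0,0.04,-0.2],[0,0,0,0,0,0.08,-0.2],[0,0,0,0,0,0.08,-0.2]]}}

```text
clock: 6.52
tool_pos: [0.4342, -0.0404, 0.0277]
ee_rot: [2.153, 2.287, 0.0]
force: [-1.8, 0.5, 6.8]
finger_gap: 0.502
```

Contact felt (6.8 N). Opening a little and lifting off.

>>> {"name": "carry_out", "arguments": {"series": [[0,0,0,0,0,0,0.15],[0,0,0,0,0,0,0.15],[0,0,0,0,0,0,0.15],[0,0,0,0,0,0,0.15],[0,0,0,0,0,-0.5,0.15],[0,0,0,0,0,-1.5,0.15],[0,0,0,0,0,-4,0.15],[0,0,0,0,0,-7,0.15],[0,0,0,0,0,-7,-1],[0,0,0,0,0,-7,-1]]}}

```text
clock: 7.35
tool_pos: [0.4348, -0.0406, 0.0985]
ee_rot: [2.152, 2.285, 0.002]
force: [0.1, 0.2, 0.2]
finger_gap: 0.449
```

```bash
python3 - <<'E'
from m import *
im,d,c=grab('wrist'); np.savez('w6.npz',im=im,d=d,**c)
hsv=cv2.cvtColor(im,cv2.COLOR_RGB2HSV); m=cv2.inRange(hsv,(3,90,40),(14,255,255)); n,l,s,_=cv2.connectedComponentsWithStats(m)
for i in np.argsort(-s[1:,4])[:3]+1:
  P=atdepth(c,d,np.argwhere(l==i)[:,::-1]); med=np.median(P,0); P=P[abs(P[:,2]-med[2])<.006]; print(s[i],med.round(4),np.percentile(P,[1,99],axis=0).round(4).tolist(),cv2.minAreaRect((P[:,:2]*1000).astype(np.float32)))
plan((.390,-.025,.10),3.4)
E
```

```text
[  285     4    72   291 18247] [0.4317 0.0181 0.0397] [[0.4069, -0.105, 0.0381], [0.4571, 0.0976, 0.0413]] ((432.693603515625, -4.826866149902344), (45.250545501708984, 208.15618896484375), 3.4088456630706787)
[ 376    0   45  261 5941] [0.4853 0.0358 0.0337] [[0.4744, -0.0671, 0.0293], [0.4988, 0.1063, 0.0353]] ((487.3781433105469, 14.617042541503906), (17.7347354888916, 186.31121826171875), 3.403552770614624)
[361 242   5   6  10] [ 0.4566 -0.0307  0.1066] [[0.4556, -0.0313, 0.1033], [0.4577, -0.0304, 0.1086]] ((456.7101135253906, -30.72684669494629), (0.5693756341934204, 2.163512706756592), 71.61305236816406)
t 7.4 pos [ 0.4341 -0.0404  0.0975] toolx [-0.06   0.998 -0.   ] tooly [0.998 0.06  0.001] F [-0.22 -0.31 -0.01] gap 0.403 q6 -0.43
turn [0. 0. 0.] shift cm [ 1.8  -4.31 -0.26]
```

Placed: rail 3.41° vs fence 3.40°, top z 0.040, gap to fence ≈ 24 mm. Now closed fingers go behind the front edge at its middle.

>>> {"name": "carry_out", "arguments": {"series": [[0,0,0,0.9,-2.7,0,-1],[0,0,0,1.9,-5.4,0,-1],[0,0,0,1.9,-5.4,0,-1],[0,0,0,1.9,-5.4,3,-1],[0,0,0,1.9,-5.4,6,-1],[0,0,0,1.9,-5.4,7,-1],[0,0,0,1.9,-5.4,7.1,-1],[0,0,0,1.9,-5.4,7.1,-1],[0,0,0,1.9,-4.8,7.1,-1],[0,0,0,1.9,-4.3,7.1,-1],[0,0,0,1.9,-4.1,7.1,-1],[0,0,0,1.9,-4.1,7.1,-1]]}}

```text
clock: 8.4
tool_pos: [0.3932, -0.0241, 0.0268]
ee_rot: [2.152, 2.286, 0.001]
force: [-1.3, -0.1, 0.3]
finger_gap: 0.008
```

>>> {"name": "carry_out", "arguments": {"series": [[0,0,0,0,0.3,0,-1],[0,0,0,0,0.6,0,-1],[0,0,0,0,0.9,0,-1],[0,0,0,0,1.2,0,-1],[0,0,0,0,1.5,0,-1],[0,0,0,0,1.8,0,-1],[0,0,0,0,2.0,0,-1],[0,0,0,0,2.0,0,-1],[0,0,0,0,2.0,0,-1]]}}

```text
clock: 9.15
tool_pos: [0.4126, -0.0228, 0.0263]
ee_rot: [2.153, 2.286, 0.001]
force: [0.2, 0.3, -0.6]
finger_gap: 0.006
```

```bash
cat > look.py <<'E'
from m import *
im,d,c=grab('wrist')
hsv=cv2.cvtColor(im,cv2.COLOR_RGB2HSV); m=cv2.inRange(hsv,(3,90,40),(14,255,255)); n,l,s,_=cv2.connectedComponentsWithStats(m)
for i in np.argsort(-s[1:,4])[:3]+1:
  P=atdepth(c,d,np.argwhere(l==i)[:,::-1]); med=np.median(P,0); P=P[abs(P[:,2]-med[2])<.004]; print(s[i],med.round(4),np.percentile(P,[1,99],axis=0).round(4).tolist(),cv2.minAreaRect((P[:,:2]*1000).astype(np.float32)))
plan((.390,-.025,.10),3.4)
E
python3 look.py
```

```text
[  346     0   178   294 37161] [0.4538 0.0499 0.0393] [[0.4218, -0.0152, 0.0378], [0.4698, 0.0973, 0.0412]] ((458.12408447265625, 37.82841491699219), (69.57128143310547, 123.30294036865234), 3.4990012645721436)
[443 323  24  41 701] [ 0.4955 -0.0719  0.0338] [[0.4899, -0.0889, 0.0326], [0.5014, -0.06, 0.035]] ((495.5508728027344, -74.6817626953125), (11.890457153320312, 30.5264949798584), 1.504260778427124)
[460 122   3   6   9] [0.4766 0.0509 0.0296] [[0.4761, 0.05, 0.0279], [0.4769, 0.0523, 0.0315]] ((476.5080261230469, 51.172096252441406), (2.3339853286743164, 0.6333618760108948), 81.45425415039062)
t 9.2 pos [ 0.4125 -0.0228  0.0263] toolx [-0.06   0.998 -0.   ] tooly [0.998 0.06  0.001] F [-0.17 -0.64  0.34] gap 0.0 q6 -0.4
turn [0. 0. 0.] shift cm [-0.09 -2.25 -7.38]
```

>>> {"name": "carry_out", "arguments": {"series": [[0,0,0,0,0.1,0,-1],[0,0,0,0,0.2,0,-1],[0,0,0,0,0.3,0,-1],[0,0,0,0,0.3,0,-1],[0,0,0,0,0.3,0,-1]]}}

```text
clock: 9.62
tool_pos: [0.4153, -0.0226, 0.0263]
ee_rot: [2.154, 2.287, 0.0]
force: [-0.1, 0.3, -0.3]
finger_gap: 0.006
```

>>> {"name": "carry_out", "arguments": {"series": [[0,0,0,0,0.05,0,-1],[0,0,0,0,0.1,0,-1],[0,0,0,0,0.1,0,-1],[0,0,0,0,0.1,0,-1]]}}

```text
clock: 9.95
tool_pos: [0.4161, -0.0225, 0.0263]
ee_rot: [2.154, 2.287, 0.0]
force: [0.1, 0.9, -0.3]
finger_gap: 0.006
```

>>> {"name": "carry_out", "arguments": {"series": [[0,0,0,0,0.05,0,-1],[0,0,0,0,0.1,0,-1],[0,0,0,0,0.1,0,-1],[0,0,0,0,0.1,0,-1]]}}

```text
clock: 10.28
tool_pos: [0.4172, -0.0224, 0.0263]
ee_rot: [2.154, 2.287, 0.0]
force: [-0.1, 0.2, 0.4]
finger_gap: 0.003
```

>>> {"name": "carry_out", "arguments": {"series": [[0,0,0,0,0.05,0,-1],[0,0,0,0,0.1,0,-1],[0,0,0,0,0.1,0,-1],[0,0,0,0,0.1,0,-1]]}}

```text
clock: 10.62
tool_pos: [0.4182, -0.0223, 0.0263]
ee_rot: [2.154, 2.287, 0.0]
force: [-0.0, 0.1, 0.5]
finger_gap: 0.002
```

>>> {"name": "carry_out", "arguments": {"series": [[0,0,0,0,0.05,0,-1],[0,0,0,0,0.1,0,-1],[0,0,0,0,0.1,0,-1],[0,0,0,0,0.1,0,-1]]}}

```text
clock: 10.95
tool_pos: [0.4191, -0.0223, 0.0263]
ee_rot: [2.154, 2.287, 0.0]
force: [-0.3, 0.4, 0.6]
finger_gap: 0.004
```

```bash
python3 - <<'E'
from m import *
im,d,c=grab('wrist'); save(im,'w7.png')
plan((.390,-.025,.10),3.4)
E
```

```text
t 11.0 pos [ 0.4192 -0.0223  0.0263] toolx [-0.06   0.998 -0.   ] tooly [0.998 0.06  0.   ] F [-0.11 -0.68 -0.08] gap 0.004 q6 -0.4
turn [0. 0. 0.] shift cm [-0.09 -2.93 -7.37]
```

View pics/w7.png

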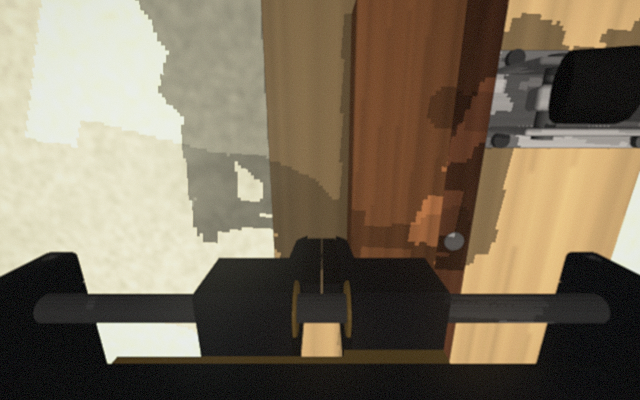

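The view shows the rail's left edge at column ~352 and the rail nearly merged with the fence (fence far edge ~ column 490). I'll measure the gap by casting rays.

```bash
python3 - <<'E'
from m import *
im,d,c=grab('wrist'); np.savez('w8.npz',im=im,d=d,**c)
g=cv2.GaussianBlur(im.astype(np.float32),(0,0),1); 
rows=np.arange(20,200,4); b=np.array([(335+np.argmax(-np.gradient(g[r,335:370,2]))*1.,r) for r in rows])
e=np.array([0,0.]); n=np.array([np.cos(np.radians(3.4)),np.sin(np.radians(3.4))])
L=onplane(c,b,.040)[:,:2]@n; print('rail front edge proj',np.median(L),np.std(L), b[::8].tolist())
print('fence face proj from w6',np.array([.4874,.0146])@n-.0089, 'w2',np.array([.4769,0])@n)
for r in (160,200): print(r,[int(v) for v in im[r,430:510:3].sum(1)])
E
```

```text
rail front edge proj 0.4296391688086115 0.00017845741125053848 [[351.0, 20.0], [350.0, 52.0], [349.0, 84.0], [349.0, 116.0], [348.0, 148.0], [348.0, 180.0]]
fence face proj from w6 0.47850796518425226 w2 0.47606057393684365
160 [226, 214, 197, 193, 188, 210, 191, 195, 187, 182, 183, 194, 167, 118, 114, 120, 97, 117, 324, 316, 315, 302, 319, 316, 328, 335, 315]
200 [339, 311, 327, 332, 289, 199, 202, 183, 172, 181, 179, 126, 125, 135, 126, 170, 332, 323, 314, 322, 315, 315, 323, 325, 385, 530, 519]
```

>>> {"name": "carry_out", "arguments": {"series": [[0,0,0,0,0.05,0,-1],[0,0,0,0,0.1,0,-1],[0,0,0,0,0.15,0,-1],[0,0,0,0,0.15,0,-1],[0,0,0,0,0.15,0,-1]]}}

```text
clock: 11.47
tool_pos: [0.4205, -0.0222, 0.0263]
ee_rot: [-2.154, -2.287, 0.0]
force: [-1.3, 0.9, 0.0]
finger_gap: 0.011
```

>>> {"name": "carry_out", "arguments": {"series": [[0,0,0,0,0.05,0,-1],[0,0,0,0,0.1,0,-1],[0,0,0,0,0.1,0,-1],[0,0,0,0,0.1,0,-1]]}}

```text
clock: 11.8
tool_pos: [0.4208, -0.0221, 0.0262]
ee_rot: [-2.153, -2.286, 0.002]
force: [-5.2, -1.5, 2.1]
finger_gap: 0.003
```

Fence felt at 5 N. A touch more to square it up, then back off and lift.

>>> {"name": "carry_out", "arguments": {"series": [[0,0,0,0,0.05,0,-1],[0,0,0,0,0.05,0,-1]]}}

```text
clock: 11.97
tool_pos: [0.4209, -0.022, 0.0262]
ee_rot: [-2.152, -2.286, 0.003]
force: [-7.5, -2.5, 4.8]
finger_gap: 0.005
```

>>> {"name": "carry_out", "arguments": {"series": [[0,0,0,0,-0.2,0,-1],[0,0,0,0,-1,0,-1],[0,0,0,0,-2,-1,-1],[0,0,0,0,-2,-5,-1],[0,0,0,0,-2,-9,-1],[0,0,0,-4,-1,-9,-1],[0,0,0,-8,1,-9,-1],[0,0,0,-10,2.5,-9,-1],[0,0,0,-10,2.5,-9,-1],[0,0,0,-10,2.5,-9,-1]]}}

```text
clock: 12.8
tool_pos: [0.453, -0.1212, 0.116]
ee_rot: [2.156, 2.285, 0.0]
force: [-0.6, 0.7, -0.4]
finger_gap: 0.007
```

```bash
sed -i 's/^im,d,c=grab.*/&; save(im,"w9.png"); np.savez("w9.npz",im=im,d=d,**c)/' look.py; python3 look.py
```

```text
[  304     0    90   229 17389] [ 0.466  -0.0398  0.0395] [[0.4358, -0.1351, 0.038], [0.4845, 0.0269, 0.0413]] ((468.3264465332031, -54.103675842285156), (61.18321228027344, 166.38479614257812), 3.2272868156433105)
[321 363   3   1   3] [ 0.452  -0.0986  0.2126] [[0.4518, -0.0989, 0.2124], [0.4522, -0.098, 0.2132]] ((452.0124816894531, -98.39404296875), (0.2697969675064087, 0.9484242796897888), 16.712356567382812)
[192 363   2   1   2] [ 0.4237 -0.1003  0.2125] [[0.4232, -0.1011, 0.2118], [0.4242, -0.0995, 0.2133]] ((423.71893310546875, -100.31069946289062), (1.953191876411438, 0.0), -120.77825927734375)
t 12.85 pos [ 0.4524 -0.1202  0.1159] toolx [-0.059  0.998  0.001] tooly [ 0.998  0.059 -0.001] F [0.18 0.88 0.21] gap 0.003 q6 -0.57
turn [-0. -0.  0.] shift cm [ 9.87 -5.66  1.6 ]
```

View pics/w9.png

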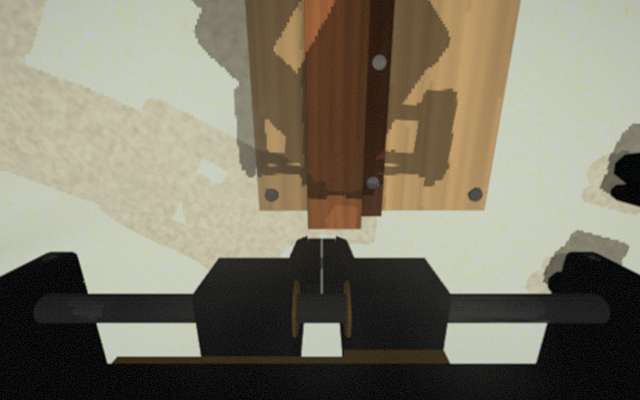

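The rail lies along the fence with its near end at px (308–361, 229), standing proud of the bed end.

```bash
python3 - <<'E'
from m import *
w=np.load('w9.npz'); P=onplane(w,[(310,229),(334,229),(360,229)],.040); print(P.round(4))
n=np.array([.99824,.0593]);u=np.array([-.0593,.99824]); e=P[1,:2]@u; print('end s',e,'expected home s',np.array([.4505,.1136])@u-.240, 'proj',(P[:,:2]@n).round(4))
t=n*.4538+u*(e-.024); print(t); plan((*t,.027),3.4)
E
```

```text
[[ 0.445  -0.1391  0.04  ]
 [ 0.4651 -0.138   0.04  ]
 [ 0.487  -0.1367  0.04  ]]
end s -0.16531451018675983 expected home s -0.15331458599999997 proj [0.4359 0.4561 0.4781]
[ 0.46422766 -0.16207098]
t 12.85 pos [ 0.4524 -0.1202  0.1159] toolx [-0.059  0.998  0.001] tooly [ 0.998  0.059 -0.001] F [0.18 0.88 0.21] gap 0.003 q6 -0.57
turn [-0. -0.  0.] shift cm [-4.26  0.94  8.89]
```

>>> {"name": "carry_out", "arguments": {"series": [[0,0,0,-4,0.9,0,-1],[0,0,0,-5,0.9,0,-1],[0,0,0,-5,0.9,0,-1],[0,0,0,-5,0.9,3.5,-1],[0,0,0,-5,0.9,7,-1],[0,0,0,-5,0.9,8.6,-1],[0,0,0,-5,0.9,8.9,-1],[0,0,0,-4.5,0.9,8.9,-1],[0,0,0,-4,0.9,8.9,-1],[0,0,0,-3.5,0.9,8.9,-1],[0,0,0,-3.3,0.9,8.9,-1],[0,0,0,-3.3,0.9,8.9,-1]]}}

```text
clock: 13.85
tool_pos: [0.4642, -0.1522, 0.0282]
ee_rot: [2.152, 2.287, 0.001]
force: [-0.2, -0.0, 0.2]
finger_gap: 0.006
```

>>> {"name": "carry_out", "arguments": {"series": [[0,0,0,0.2,0,0,-1],[0,0,0,0.4,0,0,-1],[0,0,0,0.6,0,0,-1],[0,0,0,0.8,0,0,-1],[0,0,0,0.8,0,0,-1],[0,0,0,0.8,0,0,-1]]}}

```text
clock: 14.35
tool_pos: [0.4637, -0.1449, 0.0274]
ee_rot: [2.154, 2.287, 0.0]
force: [-0.4, -0.8, 0.8]
finger_gap: 0.008
```

>>> {"name": "carry_out", "arguments": {"series": [[0,0,0,0.1,0,0,-1],[0,0,0,0.2,0,0,-1],[0,0,0,0.3,0,0,-1],[0,0,0,0.4,0,0,-1],[0,0,0,0.5,0,0,-1],[0,0,0,0.5,0,0,-1]]}}

```text
clock: 14.85
tool_pos: [0.4632, -0.1396, 0.0273]
ee_rot: [-2.154, -2.287, -0.0]
force: [0.2, -1.2, 0.4]
finger_gap: 0.004
```

>>> {"name": "carry_out", "arguments": {"series": [[0,0,0,0.05,0,0,-1],[0,0,0,0.1,0,0,-1],[0,0,0,0.15,0,0,-1],[0,0,0,0.15,0,0,-1]]}}

```text
clock: 15.18
tool_pos: [0.4631, -0.1382, 0.0273]
ee_rot: [-2.154, -2.287, -0.0]
force: [1.4, -1.8, 1.5]
finger_gap: 0.004
```

>>> {"name": "carry_out", "arguments": {"series": [[0,0,0,0.05,0,0,-1],[0,0,0,0.1,0,0,-1],[0,0,0,0.1,0,0,-1]]}}

```text
clock: 15.43
tool_pos: [0.463, -0.1372, 0.0273]
ee_rot: [-2.154, -2.287, -0.0]
force: [0.4, -1.0, 0.9]
finger_gap: 0.007
```

>>> {"name": "carry_out", "arguments": {"series": [[0,0,0,0.05,0,0,-1],[0,0,0,0.1,0,0,-1],[0,0,0,0.1,0,0,-1]]}}

```text
clock: 15.68
tool_pos: [0.463, -0.1363, 0.0273]
ee_rot: [-2.154, -2.287, 0.0]
force: [0.4, -1.8, 0.0]
finger_gap: 0.006
```

>>> {"name": "carry_out", "arguments": {"series": [[0,0,0,0.05,0,0,-1],[0,0,0,0.1,0,0,-1],[0,0,0,0.1,0,0,-1]]}}

```text
clock: 15.93
tool_pos: [0.463, -0.1356, 0.0273]
ee_rot: [2.153, 2.287, -0.0]
force: [0.4, -4.3, -0.9]
finger_gap: 0.004
```

>>> {"name": "carry_out", "arguments": {"series": [[0,0,0,0.05,0,0,-1],[0,0,0,0.05,0,0,-1],[0,0,0,0.05,0,0,-1]]}}

```text
clock: 16.18
tool_pos: [0.4631, -0.1352, 0.0274]
ee_rot: [2.153, 2.287, -0.0]
force: [-0.7, -5.4, -0.6]
finger_gap: 0.007
```

>>> {"name": "carry_out", "arguments": {"series": [[0,0,0,0.05,0,0,-1],[0,0,0,0.05,0,0,-1],[0,0,0,0.05,0,0,-1],[0,0,0,0.05,0,0,-1]]}}

```text
clock: 16.52
tool_pos: [0.4631, -0.135, 0.0274]
ee_rot: [2.153, 2.286, -0.001]
force: [-1.2, -6.8, -0.2]
finger_gap: 0.002
```

```bash
python3 - <<'E'
from m import *
im,d,c=grab('wrist'); np.savez('w10.npz',im=im,d=d,**c)
g=cv2.GaussianBlur(im.astype(np.float32),(0,0),1.5)
rows=np.arange(10,225,4); n=np.array([.99824,.0593])
# rail front edge: strongest horizontal change of the red/blue ratio
hsv=cv2.cvtColor(im,cv2.COLOR_RGB2HSV); m=cv2.inRange(hsv,(3,90,30),(14,255,255)); k,l,s,_=cv2.connectedComponentsWithStats(m); i=1+np.argmax(s[1:,4]); m=l==i; print(s[i])
E=np.array([(np.flatnonzero(m[r])[0]-.5,r,np.flatnonzero(m[r])[-1]+.5) for r in rows if m[r].sum()>20])
L=onplane(c,E[:,:2],.040)[:,:2]; Fr=onplane(c,E[:,[2,1]],.034)[:,:2]
for W,nm in((L,'rail front'),(Fr,'fence back')):
    vx,vy,x,y=cv2.fitLine(W.astype(np.float32),cv2.DIST_HUBER,0,.001,.001).ravel(); print(nm,'deg',np.degrees(np.arctan(-vx/vy)).round(2),'proj',np.median(W@n).round(4),np.std(W@n).round(4))
print(robot.observe()['force'])
E
```

```text
[  271     0   149   247 31923]
rail front deg 3.55 proj 0.434 0.0002
fence back deg 3.21 proj 0.4959 0.0002
[-0.35390444 -7.56589628 -0.27281788]
```

Stop felt at ~7 N; the rail front and fence back measure 62 mm apart (63 expected), so no gap. I'll back off and press the front edge once more to make sure it is flush.

>>> {"name": "carry_out", "arguments": {"series": [[0,0,0,-0.1,0,0,-1],[0,0,0,-0.5,0,0,-1],[0,0,0,-1.5,0,0,-1],[0,0,0,-1.5,0,-3,-1],[0,0,0,-1.5,0,-6,-1],[0,0,0,-1.5,-3,-6,-1],[0,0,0,2,-5,-6,-1],[0,0,0,6,-5,-6,-1],[0,0,0,10,-5,-6,-1],[0,0,0,12,-5,-6,-1],[0,0,0,12,-5,-6,-1],[0,0,0,12,-5,-6,-1]]}}

```text
clock: 17.57
tool_pos: [0.4058, -0.0173, 0.0874]
ee_rot: [-2.151, -2.289, -0.0]
force: [0.4, -0.3, 0.7]
finger_gap: 0.006
```

```bash
python3 -c "
from h import *
n=np.array([.99824,.0593]);u=np.array([-.0593,.99824])
t=n*.408+u*-.040; plan((*t,.027),3.4)"
```

```text
t 17.57 pos [ 0.4058 -0.0173  0.0874] toolx [-0.062  0.998  0.   ] tooly [ 0.998  0.062 -0.   ] F [ 0.4  -0.27  0.71] gap 0.006 q6 -0.4
turn [-0.  -0.   0.2] shift cm [0.13 0.39 6.04]
```

>>> {"name": "carry_out", "arguments": {"series": [[0,0,0.2,0.1,0,3,-1],[0,0,0.2,0.1,0,5.5,-1],[0,0,0.2,0.1,0,6,-1],[0,0,0.2,0.1,0,6,-1],[0,0,0.2,0.1,0.4,6,-1],[0,0,0.2,0.1,0.8,6,-1],[0,0,0.2,0.1,1.1,6,-1],[0,0,0.2,0.1,1.3,6,-1],[0,0,0.2,0.1,1.4,6,-1],[0,0,0.2,0.1,1.4,6,-1]]}}

```text
clock: 18.4
tool_pos: [0.42, -0.0157, 0.0276]
ee_rot: [2.157, 2.283, 0.0]
force: [1.0, -0.3, 0.1]
finger_gap: 0.005
```

>>> {"name": "carry_out", "arguments": {"series": [[0,0,0,0,0.05,0,-1],[0,0,0,0,0.1,0,-1],[0,0,0,0,0.1,0,-1]]}}

```text
clock: 18.65
tool_pos: [0.4203, -0.0156, 0.0273]
ee_rot: [-2.157, -2.283, 0.001]
force: [-2.2, -0.2, 2.2]
finger_gap: 0.006
```

>>> {"name": "carry_out", "arguments": {"series": [[0,0,0,0,0.05,0,-1],[0,0,0,0,0.05,0,-1],[0,0,0,0,0.05,0,-1],[0,0,0,0,0.05,0,-1]]}}

```text
clock: 18.98
tool_pos: [0.4205, -0.0156, 0.0273]
ee_rot: [-2.157, -2.283, 0.001]
force: [-4.5, -1.2, 4.8]
finger_gap: 0.003
```

>>> {"name": "carry_out", "arguments": {"series": [[0,0,0,0,-0.1,0,-1],[0,0,0,0,-0.5,0,-1],[0,0,0,0,-1.5,0,-1],[0,0,0,0,-3,-3,-1],[0,0,0,0,-3,-7,-1],[0,0,0,0,-3,-11,-1],[0,0,0,0,-3,-15,-1],[0,0,0,0,-3,-19,-1],[0,0,0,0,-3,-23,-1],[0,0,0,0,-3,-24,-1],[0,0,0,0,-3,-24,-1],[0,0,0,0,-3,-24,-1]]}}

```text
clock: 19.98
tool_pos: [0.391, -0.0173, 0.2668]
ee_rot: [2.158, 2.283, 0.0]
force: [0.1, -0.3, -0.6]
finger_gap: 0.007
```

```bash
python3 - <<'E'
from m import *
im,d,c=grab('wrist'); save(im,'w11.png'); np.savez('w11.npz',im=im,d=d,**c)
n=np.array([.99824,.0593]);u=np.array([-.0593,.99824])
hsv=cv2.cvtColor(im,cv2.COLOR_RGB2HSV); m=cv2.inRange(hsv,(0,180,60),(8,255,255))|cv2.inRange(hsv,(174,170,60),(180,255,255)); k,l,s,_=cv2.connectedComponentsWithStats(m); i=1+np.argmax(s[1:,4])
uv=np.argwhere(l==i)[:,::-1]; P=atdepth(c,d,uv); print('red',s[i]); Q=np.c_[P[:,:2]@n,P[:,:2]@u,P[:,2]]
b=(Q[:,2]>.05)&(Q[:,2]<.25);Q=Q[b]; print('handle proj,s,z pct',np.percentile(Q,[2,50,98],axis=0).round(4).tolist())
for lo in np.arange(.09,.21,.015):
    q=Q[(Q[:,2]>lo)&(Q[:,2]<lo+.015)]
    if len(q)>5: print(lo.round(3),len(q),np.percentile(q[:,0],[5,95]).round(4),np.percentile(q[:,1],[2,98]).round(4))
print(np.array([.478*1,0])@n)
plan((.5,.07,.25),3.4)
E
```

```text
red [ 489  101  126   27 2652]
handle proj,s,z pct [[0.559, 0.0254, 0.1224], [0.5798, 0.0341, 0.1736], [0.5965, 0.0425, 0.2011]]
0.105 20 [0.5574 0.5608] [0.0275 0.041 ]
0.12 276 [0.5581 0.5658] [0.0256 0.0418]
0.135 339 [0.5639 0.5719] [0.0255 0.0427]
0.15 400 [0.5696 0.5778] [0.0253 0.0426]
0.165 505 [0.5749 0.5835] [0.0254 0.0426]
0.18 629 [0.5814 0.5901] [0.0253 0.0426]
0.195 475 [0.5869 0.5977] [0.0263 0.0416]
0.47715872
t 20.03 pos [ 0.3907 -0.0172  0.266 ] toolx [-0.056  0.998  0.001] tooly [ 0.998  0.056 -0.002] F [-0.01  0.13  0.34] gap 0.003 q6 -0.41
turn [-0.1 -0.1 -0.2] shift cm [ 8.09 11.41  1.59]
```

View pics/w11.png

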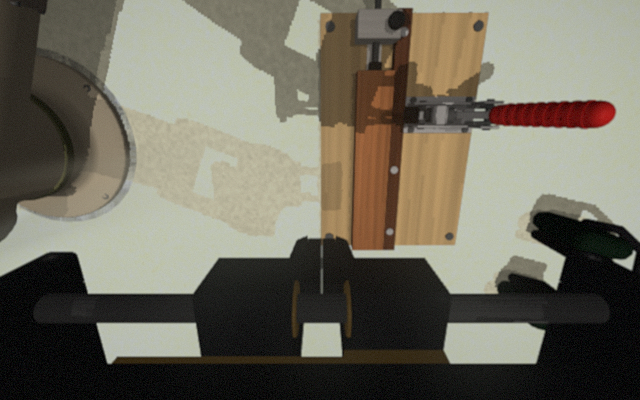

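Rail home against the cap (px 375,67) and along the fence; the red handle is open at (490–615, 114), s = 0.034, sloping ~69°. Next, the closed fingers go in front of the sleeve.

>>> {"name": "carry_out", "arguments": {"series": [[0,0,-0.2,1.9,3.5,0,-1],[0,0,-0.2,3.8,7,0,-1],[0,0,-0.2,5.6,10.6,0,-1],[0,0,-0.2,7.4,13.8,0,-1],[0,0,-0.2,7.4,13.8,0,-1],[0,0,-0.2,7.4,13.8,3,-1],[0,0,-0.2,7.4,13.8,6,-1],[0,0,-0.2,7.4,13.8,8.5,-1],[0,0,-0.2,7.4,13.8,9.7,-1],[0,0,-0.2,7.4,13.8,9.7,-1],[0,0,-0.2,7.4,13.8,9.7,-1]]}}

```text
clock: 20.95
tool_pos: [0.5241, 0.0642, 0.1691]
ee_rot: [-2.152, -2.285, 0.003]
force: [-1.0, -0.2, 0.0]
finger_gap: 0.006
```

```bash
cat > ps.py <<'E'
from h import *
n=np.array([.99824,.0593]);u=np.array([-.0593,.99824]); s=robot.observe(); p=s['tool_pos']; M=R.from_rotvec(s['ee_rot']).as_matrix()
print('P',(p[:2]@n).round(4),'s',(p[:2]@u).round(4),'z',p[2].round(4),'F',s['force'].round(1),'tool y',M[:,1].round(3),'z',M[:,2].round(3),s['clock'])
E
python3 ps.py
```

```text
P 0.527 s 0.033 z 0.1691 F [-1.  -0.2  0. ] tool y [ 0.998  0.06  -0.003] z [-0.003  0.    -1.   ] 20.95
```

>>> {"name": "carry_out", "arguments": {"series": [[0,0,0,0,1.5,0.1,-1],[0,0,0,0,2.6,0.2,-1],[0,0,0,0,3.2,0.2,-1],[0,0,0,0,3.8,0.2,-1],[0,0,0,0,4.3,0.2,-1],[0,0,0,0,4.3,0.2,-1]]}}

```text
clock: 21.45
tool_pos: [0.5681, 0.0669, 0.1685]
ee_rot: [2.154, 2.287, 0.0]
force: [-0.6, -0.6, 1.0]
finger_gap: 0.006
```

>>> {"name": "carry_out", "arguments": {"series": [[0,0,0,0,0.6,0.15,-1],[0,0,0,0,1.1,0.3,-1],[0,0,0,0,1.6,0.55,-1],[0,0,0,0,2.0,0.9,-1],[0,0,0,0,2.4,1.3,-1],[0,0,0,0,2.8,1.7,-1],[0,0,0,0,2.8,1.7,-1]]}}

```text
clock: 22.03
tool_pos: [0.596, 0.0686, 0.1499]
ee_rot: [-2.153, -2.286, 0.001]
force: [-0.4, 0.6, -0.0]
finger_gap: 0.007
```

```bash
python3 ps.py; python3 - <<'E'
from m import *
im,d,c=grab('side'); save(cv2.resize(im[100:300,200:400],None,fx=3,fy=3),'s12.png')
E
```

```text
P 0.599 s 0.0332 z 0.1499 F [-0.4  0.6 -0. ] tool y [ 0.998  0.06  -0.002] z [-0.002  0.    -1.   ] 22.0333
```

View pics/s12.png

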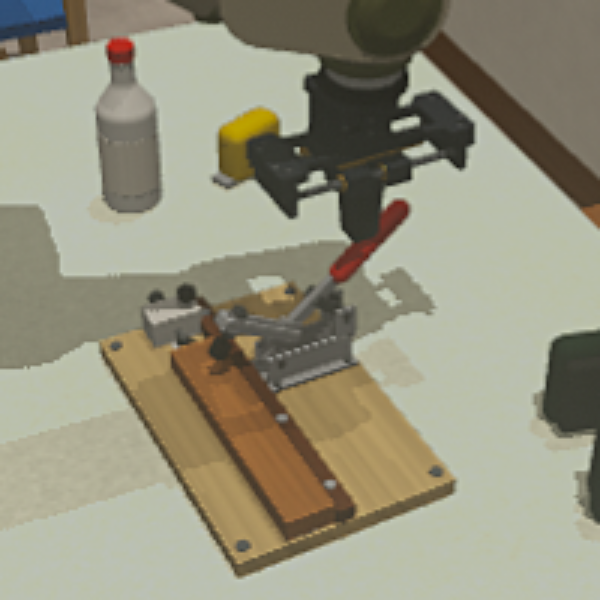

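The handle is at ~38° with the fingertip on the sleeve, the clamp arm's tip is coming down over the rail, and the rail is still in place.

>>> {"name": "carry_out", "arguments": {"series": [[0,0,0,0,0.3,0.5,-1],[0,0,0,0,0.5,0.9,-1],[0,0,0,0,0.7,1.3,-1],[0,0,0,0,0.8,1.8,-1],[0,0,0,0,0.8,1.8,-1]]}}

```text
clock: 22.5
tool_pos: [0.6033, 0.0691, 0.1319]
ee_rot: [-2.153, -2.286, 0.002]
force: [-0.5, 0.2, 0.2]
finger_gap: -0.003
```

>>> {"name": "carry_out", "arguments": {"series": [[0,0,0,0,0.1,0.4,-1],[0,0,0,0,0.2,0.8,-1],[0,0,0,0,0.3,1.2,-1],[0,0,0,0,0.3,1.2,-1]]}}

```text
clock: 22.83
tool_pos: [0.6065, 0.0693, 0.1203]
ee_rot: [-2.153, -2.286, 0.001]
force: [0.3, 0.4, 0.2]
finger_gap: 0.007
```

>>> {"name": "carry_out", "arguments": {"series": [[0,0,0,0,0.1,0.3,-1],[0,0,0,0,0.2,0.6,-1],[0,0,0,0,0.3,0.9,-1],[0,0,0,0,0.3,0.9,-1]]}}

```text
clock: 23.17
tool_pos: [0.6092, 0.0694, 0.1121]
ee_rot: [-2.153, -2.286, 0.002]
force: [-4.8, 0.3, 5.0]
finger_gap: 0.009
```

>>> {"name": "carry_out", "arguments": {"series": [[0,0,0,0,0,0.25,-1],[0,0,0,0,0,0.5,-1],[0,0,0,0,0,0.5,-1]]}}

```text
clock: 23.42
tool_pos: [0.6099, 0.0695, 0.108]
ee_rot: [2.153, 2.287, 0.001]
force: [-3.8, -0.8, 8.2]
finger_gap: 0.001
```

>>> {"name": "carry_out", "arguments": {"series": [[0,0,0,0,0,0.25,-1],[0,0,0,0,0,0.5,-1],[0,0,0,0,0,0.5,-1]]}}

```text
clock: 23.67
tool_pos: [0.6105, 0.0695, 0.1035]
ee_rot: [2.152, 2.285, 0.003]
force: [-1.8, -0.2, 8.7]
finger_gap: 0.001
```

>>> {"name": "carry_out", "arguments": {"series": [[0,0,0,0,0,0.25,-1],[0,0,0,0,0,0.5,-1],[0,0,0,0,0,0.7,-1],[0,0,0,0,0,0.7,-1]]}}

```text
clock: 24.0
tool_pos: [0.6114, 0.0695, 0.0967]
ee_rot: [2.151, 2.284, 0.006]
force: [1.2, 1.3, 9.5]
finger_gap: 0.006
```

>>> {"name": "carry_out", "arguments": {"series": [[0,0,0,0,0,0.25,-1],[0,0,0,0,0,0.5,-1],[0,0,0,0,0,0.5,-1]]}}

```text
clock: 24.25
tool_pos: [0.6117, 0.0695, 0.0915]
ee_rot: [2.151, 2.284, 0.007]
force: [4.2, 0.0, 6.1]
finger_gap: 0.003
```

>>> {"name": "carry_out", "arguments": {"series": [[0,0,0,0,0,0.25,-1],[0,0,0,0,0,0.5,-1],[0,0,0,0,0,0.5,-1]]}}

```text
clock: 24.5
tool_pos: [0.6097, 0.0694, 0.0848]
ee_rot: [-2.154, -2.287, 0.0]
force: [-0.3, -0.3, -0.0]
finger_gap: 0.004
```

>>> {"name": "carry_out", "arguments": {"series": [[0,0,0,0,0,0.25,-1],[0,0,0,0,0,0.5,-1],[0,0,0,0,0,0.7,-1],[0,0,0,0,0,0.7,-1]]}}

```text
clock: 24.83
tool_pos: [0.6092, 0.0694, 0.0775]
ee_rot: [-2.153, -2.286, 0.002]
force: [-0.7, 0.4, 0.3]
finger_gap: 0.005
```

Force rose to 9.6 N and then fell to nothing, so it snapped over. Lifting away to check.

>>> {"name": "carry_out", "arguments": {"series": [[0,0,0,0,0,-4,-1],[0,0,0,0,0,-8,-1],[0,0,0,0,0,-12,-1],[0,0,0,-3,-3,-15,-1],[0,0,0,-6,-6,-18,-1],[0,0,0,-9,-10,-19,-1],[0,0,0,-10,-14,-19,-1],[0,0,0,-10,-18,-19,-1],[0,0,0,-10,-20,-19,-1],[0,0,0,-10,-20,-19,-1],[0,0,0,-10,-20,-19,-1]]}}

```text
clock: 25.75
tool_pos: [0.4148, -0.0425, 0.269]
ee_rot: [2.155, 2.284, 0.001]
force: [0.0, -0.3, -0.2]
finger_gap: 0.006
```

```bash
python3 ps.py; python3 - <<'E'
from m import *
im,d,c=grab('wrist'); save(im,'w13.png'); np.savez('w13.npz',im=im,d=d,**c)
n=np.array([.99824,.0593]);u=np.array([-.0593,.99824])
hsv=cv2.cvtColor(im,cv2.COLOR_RGB2HSV); m=cv2.inRange(hsv,(0,180,60),(8,255,255))|cv2.inRange(hsv,(174,170,60),(180,255,255)); k,l,s,_=cv2.connectedComponentsWithStats(m); i=1+np.argmax(s[1:,4])
P=atdepth(c,d,np.argwhere(l==i)[:,::-1]); Q=np.c_[P[:,:2]@n,P[:,:2]@u,P[:,2]]; Q=Q[(Q[:,2]>.02)&(Q[:,2]<.25)]
for a in np.arange(.56,.68,.02):
    q=Q[(Q[:,0]>a)&(Q[:,0]<a+.02)]
    if len(q)>10: print(a.round(2),len(q),'top z',np.percentile(q[:,2],95).round(4))
E
```

```text
P 0.4115 s -0.067 z 0.269 F [ 0.  -0.3 -0.2] tool y [0.998 0.058 0.001] z [ 0.001 -0.    -1.   ] 25.75
0.58 143 top z 0.0735
0.6 270 top z 0.0708
0.62 264 top z 0.0676
0.64 228 top z 0.0643
0.66 38 top z 0.0618
```

View pics/w13.png

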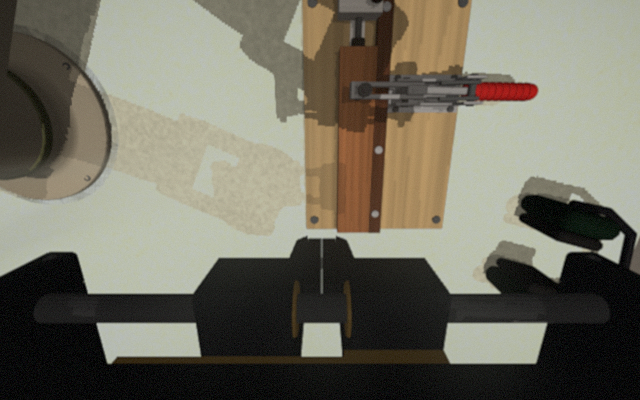

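The handle is locked (slope −9°, top z 0.068 at the sleeve origin, as told), with the clamp tip on the rail at (363,88). Next I'll compare the rail's pose with before clamping.

```bash
python3 - <<'E'
from m import *
n=np.array([.99824,.0593]);u=np.array([-.0593,.99824])
def sub(v,sgn):
    g=np.gradient(v)*sgn; k=int(np.argmax(g)); k=min(max(k,1),len(g)-2); a,b,e=g[k-1:k+2]; return k+.5*(a-e)/(a-2*b+e+1e-9)
for f,cols,rr,rows,ce,cf,capr in(('w11.npz',range(360,386,2),(235,262),range(160,235,3),(340,365),(385,408),None),('w13.npz',range(344,372,2),(218,246),range(115,222,3),(326,350),(370,396),None)):
    w=np.load(f); g=cv2.GaussianBlur(w['im'].astype(np.float32),(0,0),1)
    E=np.array([(c,rr[0]+sub(g[rr[0]:rr[1],c,2],1)) for c in cols]); e=onplane(w,E,.040)[:,:2]
    L=np.array([(ce[0]+sub(g[r,ce[0]:ce[1],2],-1),r) for r in rows]); l=onplane(w,L,.040)[:,:2]
    F=np.array([(cf[0]+sub(g[r,cf[0]:cf[1]].sum(1),1),r) for r in rows]); q=onplane(w,F,.034)[:,:2]
    fit=lambda W:(lambda v:np.degrees(np.arctan(-v[0]/v[1])).round(2))(cv2.fitLine(W.astype(np.float32),cv2.DIST_HUBER,0,.001,.001).ravel())
    print(f,'end s',np.median(e@u).round(4),'front proj',np.median(l@n).round(4),'deg',fit(l),'fence back',np.median(q@n).round(4),'deg',fit(q))
w=np.load('w13.npz'); save(cv2.resize(w['im'][0:110,320:420],None,fx=6,fy=5.4,interpolation=cv2.INTER_CUBIC),'w13c.png')
E
```

```text
w11.npz end s -0.1528 front proj 0.4306 deg 3.15 fence back 0.4964 deg 3.38
w13.npz end s -0.1529 front proj 0.4323 deg 3.78 fence back 0.4969 deg 3.52
```

Picture limit reached. The rail's end has not moved (0.1 mm), and the angles agree within 0.005 rad. One light feel at the end to confirm it is still on the stop.

>>> {"name": "carry_out", "arguments": {"series": [[0,0,0,-4,1.5,0,-1],[0,0,0,-8,3,0,-1],[0,0,0,-11.5,4.2,2,-1],[0,0,0,-11.5,4.2,6,-1],[0,0,0,-11.5,4.2,10,-1],[0,0,0,-11.5,4.2,14,-1],[0,0,0,-11.5,4.2,18,-1],[0,0,0,-11.5,4.2,22,-1],[0,0,0,-11.5,4.2,24.1,-1],[0,0,0,-11.5,4.2,24.1,-1],[0,0,0,-10.5,4.2,24.1,-1],[0,0,0,-10.5,4.2,24.1,-1]]}}

```text
clock: 26.8
tool_pos: [0.4651, -0.1436, 0.0282]
ee_rot: [2.152, 2.288, 0.001]
force: [-0.7, -0.0, 0.3]
finger_gap: 0.006
```

```bash
python3 ps.py
```

```text
P 0.4558 s -0.1709 z 0.0282 F [-0.7 -0.   0.3] tool y [0.998 0.061 0.001] z [ 0.001 -0.    -1.   ] 26.8
```

>>> {"name": "carry_out", "arguments": {"series": [[0,0,0,0.3,0,0,-1],[0,0,0,0.6,0,0,-1],[0,0,0,0.75,0,0,-1],[0,0,0,0.75,0,0,-1]]}}

```text
clock: 27.13
tool_pos: [0.4641, -0.137, 0.028]
ee_rot: [2.152, 2.287, 0.0]
force: [-0.2, -0.9, -0.7]
finger_gap: -0.001
```

>>> {"name": "carry_out", "arguments": {"series": [[0,0,0,0.05,0,0,-1],[0,0,0,0.1,0,0,-1],[0,0,0,0.1,0,0,-1]]}}

```text
clock: 27.38
tool_pos: [0.4639, -0.1364, 0.0275]
ee_rot: [2.154, 2.287, 0.0]
force: [-0.3, -0.5, 0.1]
finger_gap: 0.004
```

>>> {"name": "carry_out", "arguments": {"series": [[0,0,0,0.04,0,0,-1],[0,0,0,0.04,0,0,-1],[0,0,0,0.04,0,0,-1]]}}

```text
clock: 27.63
tool_pos: [0.4639, -0.1363, 0.0275]
ee_rot: [2.153, 2.286, -0.001]
force: [-0.1, -4.8, 1.5]
finger_gap: 0.005
```

```bash
python3 ps.py
```

```text
P 0.455 s -0.1636 z 0.0275 F [-0.1 -4.8  1.5] tool y [0.998 0.06  0.   ] z [ 0.    -0.001 -1.   ] 27.6333
```

>>> {"name": "carry_out", "arguments": {"series": [[0,0,0,0.03,0,0,-1],[0,0,0,0.05,0,0,-1],[0,0,0,0.05,0,0,-1],[0,0,0,0.05,0,0,-1]]}}

```text
clock: 27.97
tool_pos: [0.4639, -0.1363, 0.0275]
ee_rot: [2.152, 2.286, -0.001]
force: [-2.3, -8.4, 1.9]
finger_gap: 0.002
```

>>> {"name": "carry_out", "arguments": {"series": [[0,0,0,0.03,0,0,-1],[0,0,0,0.03,0,0,-1],[0,0,0,0.03,0,0,-1],[0,0,0,0.03,0,0,-1],[0,0,0,0.03,0,0,-1],[0,0,0,0.03,0,0,-1],[0,0,0,0.03,0,0,-1],[0,0,0,0.03,0,0,-1],[0,0,0,0.03,0,0,-1],[0,0,0,0.03,0,0,-1],[0,0,0,0.03,0,0,-1],[0,0,0,0.03,0,0,-1]]}}

```text
clock: 28.97
tool_pos: [0.4639, -0.1363, 0.0275]
ee_rot: [2.152, 2.286, -0.002]
force: [-2.4, -10.8, 1.2]
finger_gap: 0.005
```

>>> {"name": "carry_out", "arguments": {"series": [[0,0,0,0,0,0,-1],[0,0,0,0,0,0,-1],[0,0,0,0,0,0,-1],[0,0,0,0,0,0,-1],[0,0,0,0,0,0,-1],[0,0,0,0,0,0,-1],[0,0,0,0,0,0,-1],[0,0,0,0,0,0,-1],[0,0,0,0,0,0,-1],[0,0,0,0,0,0,-1],[0,0,0,0,0,0,-1],[0,0,0,0,0,0,-1]]}}

```text
clock: 29.97
tool_pos: [0.4639, -0.1363, 0.0275]
ee_rot: [2.152, 2.286, -0.002]
force: [-2.9, -9.3, 1.9]
finger_gap: -0.001
```

The clamped rail sits within ~0.1 mm of where the cap first bore, so contact is uncertain. I'll raise the push in small steps, watching for a fine slip under the clamp (a slip of under 1 mm adds only ~5 N at the cap).

>>> {"name": "carry_out", "arguments": {"series": [[0,0,0,0.03,0,0,-1],[0,0,0,0.05,0,0,-1],[0,0,0,0.05,0,0,-1],[0,0,0,0.05,0,0,-1]]}}

```text
clock: 30.3
tool_pos: [0.4639, -0.1363, 0.0275]
ee_rot: [2.152, 2.286, -0.003]
force: [-3.4, -13.8, 0.4]
finger_gap: 0.002
```

>>> {"name": "carry_out", "arguments": {"series": [[0,0,0,0.03,0,0,-1],[0,0,0,0.04,0,0,-1],[0,0,0,0.04,0,0,-1],[0,0,0,0.04,0,0,-1]]}}

```text
clock: 30.63
tool_pos: [0.4639, -0.1362, 0.0275]
ee_rot: [2.151, 2.285, -0.003]
force: [-3.9, -13.9, -0.6]
finger_gap: 0.003
```

>>> {"name": "carry_out", "arguments": {"series": [[0,0,0,0.03,0,0,-1],[0,0,0,0.05,0,0,-1],[0,0,0,0.05,0,0,-1],[0,0,0,0.05,0,0,-1]]}}

```text
clock: 30.97
tool_pos: [0.464, -0.1362, 0.0275]
ee_rot: [2.15, 2.285, -0.004]
force: [-5.6, -17.4, -1.3]
finger_gap: 0.003
```

```bash
python3 -c "
from h import *
s=robot.observe();print(s['tool_pos'].round(5),s['force'].round(2))"
```

```text
[ 0.46396 -0.13619  0.02753] [ -5.55 -17.44  -1.28]
```

>>> {"name": "carry_out", "arguments": {"series": [[0,0,0,0.03,0,0,-1],[0,0,0,0.05,0,0,-1],[0,0,0,0.05,0,0,-1],[0,0,0,0.05,0,0,-1]]}}

```text
clock: 31.3
tool_pos: [0.4639, -0.1361, 0.0276]
ee_rot: [2.15, 2.285, -0.005]
force: [-5.4, -21.7, -1.2]
finger_gap: 0.003
```

```bash
python3 -c "
from h import *
s=robot.observe();print(s['tool_pos'].round(5),s['force'].round(2))"
```

```text
[ 0.46394 -0.13615  0.02755] [ -5.45 -21.66  -1.19]
```

>>> {"name": "carry_out", "arguments": {"series": [[0,0,0,0.03,0,0,-1],[0,0,0,0.05,0,0,-1],[0,0,0,0.05,0,0,-1],[0,0,0,0.05,0,0,-1]]}}

```text
clock: 31.63
tool_pos: [0.464, -0.1361, 0.0275]
ee_rot: [2.149, 2.284, -0.006]
force: [-5.9, -23.4, -1.5]
finger_gap: 0.008
```

>>> {"name": "carry_out", "arguments": {"series": [[0,0,0,0.03,0,0,-1],[0,0,0,0.05,0,0,-1],[0,0,0,0.05,0,0,-1],[0,0,0,0.05,0,0,-1]]}}

```text
clock: 31.97
tool_pos: [0.464, -0.1361, 0.0276]
ee_rot: [2.149, 2.284, -0.007]
force: [-7.3, -26.7, -3.0]
finger_gap: 0.01
```

```bash
python3 -c "
from h import *
s=robot.observe();print(s['tool_pos'].round(5),s['force'].round(2))"
```

```text
[ 0.46397 -0.13609  0.0276 ] [ -7.28 -26.71  -3.04]
```

>>> {"name": "carry_out", "arguments": {"series": [[0,0,0,0.03,0,0,-1],[0,0,0,0.05,0,0,-1],[0,0,0,0.05,0,0,-1],[0,0,0,0.05,0,0,-1],[0,0,0,0.08,0,0,-1],[0,0,0,0.08,0,0,-1],[0,0,0,0.08,0,0,-1],[0,0,0,0.08,0,0,-1]]}}

```text
clock: 32.63
tool_pos: [0.464, -0.1361, 0.0276]
ee_rot: [2.148, 2.284, -0.008]
force: [-8.0, -31.2, -3.0]
finger_gap: 0.008
```

```bash
python3 -c "
from h import *
s=robot.observe();print(s['tool_pos'].round(5),s['force'].round(2))"
```

```text
[ 0.46398 -0.13605  0.02762] [ -7.97 -31.25  -3.  ]
```

It doesn't slip at 31 N, so I won't force it further. Easing off and reading the end position again at light load.

>>> {"name": "carry_out", "arguments": {"series": [[0,0,0,-0.06,0,0,-1],[0,0,0,-0.12,0,0,-1],[0,0,0,-0.18,0,0,-1],[0,0,0,-0.24,0,0,-1],[0,0,0,-0.3,0,0,-1],[0,0,0,-0.3,0,0,-1],[0,0,0,-0.3,0,0,-1]]}}

```text
clock: 33.22
tool_pos: [0.4639, -0.1362, 0.0275]
ee_rot: [2.152, 2.285, -0.003]
force: [-4.2, -13.6, -0.7]
finger_gap: 0.004
```

```bash
python3 -c "
from h import *
s=robot.observe();print(s['tool_pos'].round(5),s['force'].round(2))"
```

```text
[ 0.4639  -0.13622  0.02749] [ -4.22 -13.61  -0.75]
```

>>> {"name": "carry_out", "arguments": {"series": [[0,0,0,0.1,0,0,-1],[0,0,0,0.2,0,0,-1],[0,0,0,0.3,0,0,-1],[0,0,0,0.33,0,0,-1],[0,0,0,0.33,0,0,-1],[0,0,0,0.33,0,0,-1],[0,0,0,0.33,0,0,-1]]}}

```text
clock: 33.8
tool_pos: [0.464, -0.136, 0.0276]
ee_rot: [2.147, 2.283, -0.008]
force: [-8.8, -32.0, -3.4]
finger_gap: 0.007
```

```bash
echo 'from h import *
s=robot.observe();print(s["tool_pos"].round(5),s["force"].round(2),s["clock"])'>o.py; python3 o.py
```

```text
[ 0.464   -0.136    0.02763] [ -8.84 -32.03  -3.42] 33.8
```

>>> {"name": "carry_out", "arguments": {"series": [[0,0,0,0,0,0,-1],[0,0,0,0,0,0,-1],[0,0,0,0,0,0,-1],[0,0,0,0,0,0,-1],[0,0,0,0,0,0,-1],[0,0,0,0,0,0,-1],[0,0,0,0,0,0,-1],[0,0,0,0,0,0,-1],[0,0,0,0,0,0,-1],[0,0,0,0,0,0,-1],[0,0,0,0,0,0,-1],[0,0,0,0,0,0,-1]]}}

```text
clock: 34.8
tool_pos: [0.464, -0.136, 0.0276]
ee_rot: [2.148, 2.283, -0.008]
force: [-8.7, -33.7, -2.9]
finger_gap: 0.005
```

>>> {"name": "carry_out", "arguments": {"series": [[0,0,0,0,0,0,-1],[0,0,0,0,0,0,-1],[0,0,0,0,0,0,-1],[0,0,0,0,0,0,-1],[0,0,0,0,0,0,-1],[0,0,0,0,0,0,-1],[0,0,0,0,0,0,-1],[0,0,0,0,0,0,-1],[0,0,0,0,0,0,-1],[0,0,0,0,0,0,-1],[0,0,0,0,0,0,-1],[0,0,0,0,0,0,-1]]}}

```text
clock: 35.8
tool_pos: [0.464, -0.136, 0.0276]
ee_rot: [2.148, 2.283, -0.008]
force: [-9.6, -32.3, -4.0]
finger_gap: 0.002
```

```bash
python3 o.py
```

```text
[ 0.464   -0.136    0.02762] [ -9.63 -32.35  -4.  ] 35.8
```

No creep at all at 32 N: friction holds firmly, so the cap's residual force should be frozen in. Easing off and feeling the front edge against its flush position (P = 0.4186).

>>> {"name": "carry_out", "arguments": {"series": [[0,0,0,-0.15,0,0,-1],[0,0,0,-0.3,0,0,-1],[0,0,0,-0.45,0,0,-1],[0,0,0,-0.6,0,0,-1],[0,0,0,-1.5,0,0,-1],[0,0,0,-1.8,0,-3,-1],[0,0,0,-1.8,-2,-6,-1],[0,0,0,1,-5,-6,-1],[0,0,0,5,-5,-6,-1],[0,0,0,9,-5,-6,-1],[0,0,0,11.5,-5,-6,-1],[0,0,0,11.5,-5,-6,-1]]}}

```text
clock: 36.8
tool_pos: [0.4053, -0.0157, 0.0873]
ee_rot: [-2.148, -2.29, -0.0]
force: [-0.5, -0.3, -0.6]
finger_gap: 0.005
```

>>> {"name": "carry_out", "arguments": {"series": [[0,0,0,0,-0.2,3,-1],[0,0,0,0,-0.2,5.5,-1],[0,0,0,0,-0.2,6,-1],[0,0,0,0,-0.2,6,-1],[0,0,0,0,-0.2,6,-1]]}}

```text
clock: 37.22
tool_pos: [0.405, -0.0198, 0.0278]
ee_rot: [-2.154, -2.287, -0.0]
force: [0.8, -0.2, -0.0]
finger_gap: 0.003
```

```bash
python3 ps.py
```

```text
P 0.4031 s -0.0438 z 0.0278 F [ 0.8 -0.2 -0. ] tool y [ 0.998  0.06  -0.   ] z [-0.  0. -1.] 37.2167
```

>>> {"name": "carry_out", "arguments": {"series": [[0,0,0,0,0.4,0,-1],[0,0,0,0,0.8,0,-1],[0,0,0,0,1.1,0,-1],[0,0,0,0,1.3,0,-1],[0,0,0,0,1.35,0,-1],[0,0,0,0,1.35,0,-1]]}}

```text
clock: 37.72
tool_pos: [0.4183, -0.0185, 0.0274]
ee_rot: [2.153, 2.287, 0.0]
force: [0.3, -0.1, -0.1]
finger_gap: 0.007
```

>>> {"name": "carry_out", "arguments": {"series": [[0,0,0,0,0.1,0,-1],[0,0,0,0,0.2,0,-1],[0,0,0,0,0.2,0,-1],[0,0,0,0,0.2,0,-1]]}}

```text
clock: 38.05
tool_pos: [0.4201, -0.0184, 0.0273]
ee_rot: [-2.154, -2.287, 0.0]
force: [-0.4, 1.5, -0.4]
finger_gap: 0.0
```

```bash
python3 ps.py
```

```text
P 0.4183 s -0.0433 z 0.0273 F [-0.4  1.5 -0.4] tool y [ 0.998  0.06  -0.   ] z [-0.  0. -1.] 38.05
```

There is still no contact at P = 0.4183, so the rail's edge has not come away from the fence. Backing off, lifting clear and handing in.

>>> {"name": "carry_out", "arguments": {"series": [[0,0,0,0,-1,0,-1],[0,0,0,0,-2.5,0,-1],[0,0,0,0,-3,-4,-1],[0,0,0,0,-3,-8,-1],[0,0,0,0,-3,-12,-1],[0,0,0,0,-3,-15,-1],[0,0,0,0,-3,-15,-1],[0,0,0,0,-3,-15,-1]]}}

```text
clock: 38.72
tool_pos: [0.3904, -0.0203, 0.1782]
ee_rot: [2.152, 2.285, 0.002]
force: [0.5, 0.9, -0.9]
finger_gap: 0.005
```

```bash
python3 -c "
from h import *
print(robot.observe()['force'].round(1)); print(robot.hand_in())"
```

```text
[ 0.5  0.9 -0.9]
the job is handed in; nothing more can be done
None
```

I laid the rail on the bed, slid it against the fence and then the stop, snapped the clamp over, and handed the job in at about 39 s. I'm not certain the rail is still pressing on the stop.

- **Placing:** The rail was lowered until I felt the bed at about 7 N, then released.
- **Fence and stop:** I pushed it to the fence at about 8 N, then onto the stop bolt's cap at about 7.5 N, then lightly against the fence again.
- **Clamp:** The handle took at most about 10 N, then the force fell to nothing as it snapped over. Afterwards it sloped −9° with its top at the locked height. I did not measure the tip's force on the rail.
- **Fence check:** With the clamp locked, feeling the front edge showed the rail had not come away from the fence. The camera put it parallel within about 0.005 rad, but its fence-gap readings scattered by about 2 mm, so I relied on feel.
- **Stop check (uncertain):** The camera showed the rail's end moved only 0.1 mm during clamping. By feel, though, the end now sits within about 0.1 mm of where the cap first started to bear. The remaining stop force is therefore small, and I could not confirm it exceeds 0.1 N.
- **Extra push:** To check this, I pushed the clamped rail's end with up to about 34 N, well above the light push the task asks for. It did not slip or creep. I had no reading of the stop force during that push.
- **Other objects:** The fingers stayed clear of the ear defenders, glue bottle and tape measure. I did not measure their positions again at the end.

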